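# Load check of power supplies on the bench tester

## Robot

A 6-joint arm with a two-finger parallel gripper is mounted at the origin on the work surface. World frame = base frame: x ahead of the robot, y to its left, z up, the work surface at z = 0. Lengths are in m, angles in rad, forces in N, time in s.
With the tool pointing down it reaches from about 0.3 to 0.875 m from the base axis. Payload 6.4 kg.
Tool frame: the origin (TCP) lies on the centre line of the jaws, within the pads' length; the fingertips stand 8 mm ahead of it and the grasp point (between the pads) lies 11 mm behind it; z points along the fingers, y is the line along which they close (so a half turn about z gives the same grasp; the last joint's range is limited). The gripper opens to 85 mm and grips with 20 to 120 N. Pads are 22 mm wide; open, the fingers measure 114 mm over their backs; the gripper's body (76 mm by 85 mm) begins 54 mm behind the grasp point. The pads swing forward as they close: fully open they stand 13 mm farther back than shut.
Start: joints at [1.11, 0.181, 1.607, -0, 1.354, -0.206], TCP at [0.145, 0.556, 0.239] pointing down, gripper open.
Joint ranges: [-2.99, 2.99], [-0.89, 2.07], [0.3, 2.58], [-1.14, 4.28], [0, 2.63], [-3.12, 3.12]. Speed limits (rad/s): [2.57, 2.57, 3.01, 3.14, 3.14, 3.14].

## Interface

Orientations are given as a unit quaternion [w, x, y, z].
In Python, from bench import ctrl gives the robot as it stands.
- The arm moves only by the shell command python3 -m handwheel 'ROWS' [OPENING]. ROWS is JSON, a list that holds one entry, the list of rows, each a list of 4 numbers: the shift along the tool's x, y, z each as a share of 20 cm, from -1 to 1, then the turn about the tool's z as a share of 1.5 rad, from -1 to 1. In form: [[[x, y, z, twist], ...]]. A call has 1 to 10 rows; each row is the pose to reach, as a shift and turn from the pose commanded when the call began, along the tool's axes at that moment; what a row does not reach only later rows make up. A row lasts 1/8 s, in which the tool goes at most 62.5 mm and 10.7 degrees, less where a joint would pass 70% of its speed; a pose out of reach is approached as far as the arm can. A call with a number of a shift or a turn outside -1 to 1 is refused whole. A call with a gripper value outside its range is refused whole. OPENING is the finger opening in mm, from 0 to 85.4, set as the call begins (- or left out, the last holds). The fingers move at their own pace and stop on an object; the grip force is fixed at half the most. Time passes only in rows, so rows that repeat a pose let the fingers close. It gives the time, the measured TCP pose, the force, the opening and the grip force at its end, in the units of the state.
- ctrl.get_obs(): the state, without advancing time (a new reading comes with each control period).
- ctrl.camera(name): name is "side" or "top" or "wrist"; returns a dict with "color" (384x512x3 uint8, red, green, blue), "range_z" (384x512 float32, m along the optical axis (not along the pixel's ray), 0 where there is no reading), "K" (3x3 intrinsics, pixels), "pose" (4x4, takes a point from camera to world coordinates); the wrist camera has in their place "T_tool_cam" (4x4, takes a point from camera to tool coordinates, whose origin is the TCP and whose axes are the flange's). Camera axes: x right, y down, z forward; pixel columns grow to the right and rows downward; lengths in m; the calibration is good to about 2 mm. A picture is of the moment at which its call begins: read the wrist's pose just before it.
- ctrl.hand_in(): hands the job in; it is judged then, once.
The state is a dict: "time_s": time; "q": joint angles; "dq": joint speeds; "joint_efforts": joint torques, N m; "eef_pos": TCP position; "eef_rot": TCP orientation; "wrist_force": force on the tool from outside, world axes, zero at the start; "torque": the same for the moment, N m; "opening": opening from 0.0 (shut) to 1.0 (fully open); "grasp_force": force on a finger pad.
Only numpy, scipy, OpenCV 4.12 (cv2) and the standard library are available. Lean on these libraries where they do the work, as an engineer would, in place of code of your own. Each camera call takes 0.05 s, during which the arm holds its last target. There are 200 camera calls.

## Task

Switch the load tester off (white selector to the white ring). Then slide every white power supply that is waiting on the bench into the lane of its own colour, under the contact bridge and fully home against the stop, turn the selector to the two-dot load, and with the orange infrared thermometer take a reading on the black spot of each supply in turn along the lanes, blue, green, yellow, red, holding it steady on the spot from about 10 cm for a good second and a half. Lay the thermometer back in its rest, switch the tester off again and leave the supplies home in their lanes to cool, without disturbing the other things on the bench.

Things in the scene. Friction and masses are not known exactly. Their poses are not given: they have to be found in the camera images.
- tester: Grey load tester, fixed. Its x points away from the robot along the lanes, y left, z up; origin on the bench under the middle of the lanes' home points. Aluminium bed 6 mm thick from x -105 mm, with four lanes along x at y +132 (blue), +44 (green), -44 (yellow), -132 mm (red), marked by coloured patches on the bed's front edge and on top of the bridge. Rear housing 90 mm high.
- lanes (a point): Point on the bed's surface, 6 mm above the tester's origin, same axes. A supply is fully home when its origin is at this x and on its lane's centre line. Each lane has two black guide rails, 60 mm apart inside and 12 mm high above the bed, from x -30 mm, their mouths flared to about 76 mm from x -53 mm. A supply can be set down before the rails and slid in along +x.
- bridge_edge (a point): Point at the lower front edge of the grey contact bridge, in the middle, 55 mm above the bench, 27 mm beyond the lanes' home points; axes as the tester. The bridge spans all lanes from here on; a supply's end step passes below it, its raised middle does not. The vertical lane stop is 18 mm behind this edge.
- selector (a joint): Angle of the white selector, rad, growing clockwise from above. Four click positions 30 degrees apart: 0 = off (white ring), 0.524 = one orange dot, 1.047 = two dots, 1.571 = three dots. It springs to the nearest notch when let go (up to about 0.2 N m to turn); starts in a notch with dots. At angle q its black pointer line points 45 degrees minus q to the left of the tester's x axis.
- selector_axis (a point): Point on the selector's vertical axis at its top, 90 mm above the bench, on a pod (150 x 100 mm, 60 mm high) at the tester's right end (x -30, y -248 mm in the tester's frame). A white bar handle 48 x 14 mm, 24 mm tall, on a black disc 48 mm across whose top is 6 mm above the pod. This point's axes are the tester's and do not turn with the selector.
- psu_blue: White power supply with a blue face, 90 (x) x 54 (y) x 58 mm (z), 0.26 kg, may be absent. Origin at the centre of its underside, z up. The raised middle (45 mm along x) is 58 mm high, the steps at both ends 44 mm. Same both ways round: either end may go first. Starts lying face up on the bench.
- psu_green: The same with a green face.
- psu_yellow: The same with a yellow face.
- psu_red: The same with a red face.
- psu_blue_dot (a point): Centre of the black measuring spot (16 mm across, in a white ring) in the middle of the blue supply's top face, 59 mm above its underside.
- psu_green_dot (a point): The same on the green supply.
- psu_yellow_dot (a point): The same on the yellow supply.
- psu_red_dot (a point): The same on the red supply.
- thermo: Orange infrared thermometer with a black nose, a straight bar 140 x 34 x 26 mm, 0.14 kg; origin at its centre. In the rest its frame stands level: the bar slopes 40 degrees down along its +x, its 34 mm width lies along y; the middle 70 mm of the bar are free for gripping from above.
- thermo_lens (a point): Centre of the lens at the low end of the bar, 71 mm from its centre. The beam leaves along this point's own +x (40 degrees below the body's +x). A reading counts when the spot is within 16 mm of the beam's line in this point's y and in z, 30 to 200 mm ahead, the beam at most 65 degrees from the supply's upright axis, kept still for 1.2 s.
- rest: Fixed rest of the thermometer, a dark base 70 mm wide with an aluminium trough sloping 40 degrees down along its own +x, cheeks 41 mm apart at both ends of the trough, rising 14 mm beside the bar, and a lip at the low end. The bar lifts straight up and is laid back straight down.
- rest_seat (a point): Where the thermometer's origin lies when it lies in the rest, 80 mm above the bench; axes as the rest.
- screwdriver: Red-handled screwdriver, 190 mm, lying on the bench; leave alone.
- pliers: Pliers with orange handles, lying; leave alone.
- spray_bottle: Green bottle with a red cap, 64 mm across, 200 mm tall; leave alone.
- tape: Black roll of tape, 90 mm across; leave alone.
- terminals: Grey block of terminals, 45 x 80 x 40 mm; leave alone.
- ferrule_box: Clear box, 85 x 60 x 28 mm; leave alone.
- marker: Blue marker pen, lying; leave alone.
Not all that is in view belongs to the job. What is shaped like the psu_red but purple is not meant.

How it is judged:
On the way, in this order (a step that is already met when the one before it is completed fails the run):
1. the tester is switched off: selector at the white ring (value of joint selector below 0.15 rad), for 0.2 s.
2. every supply present is fully home in the lane of its colour, with the tester off (value of joint selector below 0.15 rad and x of psu_blue in the frame of tester between -0.006 and 0.006 m and y of psu_blue in the frame of tester between 0.124 and 0.14 m and z of each of psu_blue, psu_green, psu_yellow, psu_red in the frame of tester below 0.011 m and angle between the x axis of each of psu_blue, psu_green, psu_yellow, psu_red and the x axis of tester, either way round below 0.12 rad and x of psu_green in the frame of tester between -0.006 and 0.006 m and y of psu_green in the frame of tester between 0.036 and 0.052 m and x of psu_yellow in the frame of tester between -0.006 and 0.006 m and y of psu_yellow in the frame of tester between -0.052 and -0.036 m and x of psu_red in the frame of tester between -0.006 and 0.006 m and y of psu_red in the frame of tester between -0.14 and -0.124 m), for 0.2 s.
3. the selector is at two dots, with the supplies home (value of joint selector between 0.9 and 1.2 rad and x of psu_blue in the frame of tester between -0.006 and 0.006 m and y of psu_blue in the frame of tester between 0.124 and 0.14 m and z of each of psu_blue, psu_green, psu_yellow, psu_red in the frame of tester below 0.011 m and angle between the x axis of each of psu_blue, psu_green, psu_yellow, psu_red and the x axis of tester, either way round below 0.12 rad and x of psu_green in the frame of tester between -0.006 and 0.006 m and y of psu_green in the frame of tester between 0.036 and 0.052 m and x of psu_yellow in the frame of tester between -0.006 and 0.006 m and y of psu_yellow in the frame of tester between -0.052 and -0.036 m and x of psu_red in the frame of tester between -0.006 and 0.006 m and y of psu_red in the frame of tester between -0.14 and -0.124 m), for 0.3 s.
4. the thermometer is held steady on the black spot of the blue supply, which is home (x of psu_blue in the frame of tester between -0.006 and 0.006 m and y of psu_blue in the frame of tester between 0.124 and 0.14 m and z of psu_blue in the frame of tester below 0.011 m and angle between the x axis of psu_blue and the x axis of tester, either way round below 0.12 rad and x of psu_blue_dot in the frame of thermo_lens between 0.03 and 0.2 m and y of psu_blue_dot in the frame of thermo_lens between -0.016 and 0.016 m and z of psu_blue_dot in the frame of thermo_lens between -0.016 and 0.016 m and angle between the x axis of thermo_lens and the z axis of psu_blue, either way round below 1.13 rad), for 1.2 s.
5. the thermometer is held steady on the black spot of the green supply, which is home (x of psu_green in the frame of tester between -0.006 and 0.006 m and y of psu_green in the frame of tester between 0.036 and 0.052 m and z of psu_green in the frame of tester below 0.011 m and angle between the x axis of psu_green and the x axis of tester, either way round below 0.12 rad and x of psu_green_dot in the frame of thermo_lens between 0.03 and 0.2 m and y of psu_green_dot in the frame of thermo_lens between -0.016 and 0.016 m and z of psu_green_dot in the frame of thermo_lens between -0.016 and 0.016 m and angle between the x axis of thermo_lens and the z axis of psu_green, either way round below 1.13 rad), for 1.2 s.
6. the thermometer is held steady on the black spot of the yellow supply, which is home (x of psu_yellow in the frame of tester between -0.006 and 0.006 m and y of psu_yellow in the frame of tester between -0.052 and -0.036 m and z of psu_yellow in the frame of tester below 0.011 m and angle between the x axis of psu_yellow and the x axis of tester, either way round below 0.12 rad and x of psu_yellow_dot in the frame of thermo_lens between 0.03 and 0.2 m and y of psu_yellow_dot in the frame of thermo_lens between -0.016 and 0.016 m and z of psu_yellow_dot in the frame of thermo_lens between -0.016 and 0.016 m and angle between the x axis of thermo_lens and the z axis of psu_yellow, either way round below 1.13 rad), for 1.2 s.
7. the thermometer is held steady on the black spot of the red supply, which is home (x of psu_red in the frame of tester between -0.006 and 0.006 m and y of psu_red in the frame of tester between -0.14 and -0.124 m and z of psu_red in the frame of tester below 0.011 m and angle between the x axis of psu_red and the x axis of tester, either way round below 0.12 rad and x of psu_red_dot in the frame of thermo_lens between 0.03 and 0.2 m and y of psu_red_dot in the frame of thermo_lens between -0.016 and 0.016 m and z of psu_red_dot in the frame of thermo_lens between -0.016 and 0.016 m and angle between the x axis of thermo_lens and the z axis of psu_red, either way round below 1.13 rad), for 1.2 s.
8. the thermometer is back in its rest and the tester is switched off again (value of joint selector below 0.15 rad and distance between thermo and rest_seat below 0.015 m), for 0.2 s.
At the end, for the whole second after the job is handed in: Selector at the white ring (below 0.15 rad), every supply present home in the lane of its colour (within 6 mm of home along the lane, 8 mm across, 5 mm in height, 0.12 rad in direction), the thermometer back in its rest (within 15 mm and 0.2 rad), all at rest and let go (all of step 8 and x of psu_blue in the frame of tester between -0.006 and 0.006 m and y of psu_blue in the frame of tester between 0.124 and 0.14 m and z of each of psu_blue, psu_green, psu_yellow, psu_red in the frame of tester below 0.011 m and angle between the x axis of each of psu_blue, psu_green, psu_yellow, psu_red and the x axis of tester, either way round below 0.12 rad and x of psu_green in the frame of tester between -0.006 and 0.006 m and y of psu_green in the frame of tester between 0.036 and 0.052 m and x of psu_yellow in the frame of tester between -0.006 and 0.006 m and y of psu_yellow in the frame of tester between -0.052 and -0.036 m and x of psu_red in the frame of tester between -0.006 and 0.006 m and y of psu_red in the frame of tester between -0.14 and -0.124 m and angle between the z axis of thermo and the z axis of rest, either way round below 0.2 rad and linear speed of each of thermo, psu_blue, psu_green, psu_yellow, psu_red below 0.02 m/s); the robot touches nothing.
It fails at once if the thermometer is held over the tester while the selector is not at two dots ((value of joint selector below 0.85 rad or value of joint selector above 1.25 rad) and horizontal distance between thermo and tester below 0.25 m and height (world z) of thermo above 0.11 m).
It fails at once if another thing on the bench is pushed more than 5 cm or the bottle is knocked over (distance of any of screwdriver, pliers, spray_bottle, tape, terminals, ferrule_box, marker from where it was at the start of the episode above 0.05 m or angle between spray_bottle's own z axis and vertical above 0.6 rad).
Of psu_blue, psu_green, psu_yellow, psu_red only 3 to 4 are there at a start; the rules pass over those that are not, and their reading is None.
At some moment in a run one of psu_blue, psu_green, psu_yellow, psu_red may be knocked a few centimetres aside while the robot is not near it.
It also fails if it takes over 210 s, if anything falls off the work surface, if the arm or the gripper's body presses on something with over 40 N, if the wrist force passes 120 N, or if a joint passes its speed limit or range.

## Working session

There is one attempt and no reset: what is moved stays moved. The work goes in short steps, Python scripts to look and compute and a shell command to move; the robot and the scene stay as the last step left them, time stands still between calls to the robot, and variables do not carry over. Pictures are saved under pics/ and viewed, at most 14 in all, crops included, and the job is handed in when it is done.

```bash
ls; mkdir -p pics
python3 - <<'E'
from bench import ctrl
import cv2,pickle
o=ctrl.get_obs();print(o)
d={}
for n in("top","side","wrist"):
    c=ctrl.camera(n);d[n]=c
    cv2.imwrite(f"pics/{n}0.png",c["color"][:,:,::-1]);print(n,c["K"].tolist(),c.get("pose",c.get("T_tool_cam")).round(3).tolist())
pickle.dump((o,d),open("s0.pkl","wb"))
E
```

```text
pics
{'time_s': 0.0, 'q': array([ 1.10964963e+00,  1.81533198e-01,  1.60804685e+00,  1.20549360e-05,
        1.35379289e+00, -2.06281120e-01]), 'dq': array([ 1.28067171e-03,  2.78104102e-04,  3.55168874e-05, -4.70264728e-04,
        8.90562018e-04,  3.56789306e-04]), 'joint_efforts': array([-1.41374057e-03, -4.44855416e+01, -3.51342916e+01, -1.52565713e-04,
        8.80521286e-03,  5.57833800e-05]), 'eef_pos': array([0.14468313, 0.55592656, 0.23836978]), 'eef_rot': array([-2.97130087e-04,  1.27089412e-01,  9.91890865e-01, -8.39107196e-04]), 'wrist_force': array([-0.13990664, -0.20320354,  1.29154809]), 'torque': array([-0.02155662, -0.03514603,  0.03520939]), 'grasp_force': 0.0, 'opening': 0.9971811421313326}
top [[442.11982704915033, 0.0, 261.55444607185393], [0.0, 442.11982704915033, 194.39442605298228], [0.0, 0.0, 1.0]] [[-0.021, -0.985, 0.168, 0.233], [-1.0, 0.023, 0.01, 0.008], [-0.013, -0.168, -0.986, 1.725], [0.0, 0.0, 0.0, 1.0]]
side [[406.25426225753677, 0.0, 258.1235064464961], [0.0, 406.25426225753677, 186.91627246636858], [0.0, 0.0, 1.0]] [[0.96, -0.171, 0.222, 0.241], [-0.28, -0.591, 0.756, -0.954], [0.002, -0.788, -0.615, 0.87], [0.0, 0.0, 0.0, 1.0]]
wrist [[282.0993567396329, 0.0, 257.9324722355332], [0.0, 282.0993567396329, 191.58022130305372], [0.0, 0.0, 1.0]] [[-0.0, -0.955, -0.297, 0.075], [1.0, -0.0, 0.001, -0.0], [-0.001, -0.297, 0.955, -0.134], [0.0, 0.0, 0.0, 1.0]]
```

View pics/top0.png

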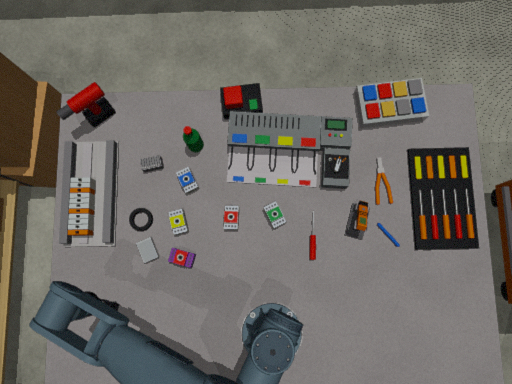

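View pics/side0.png

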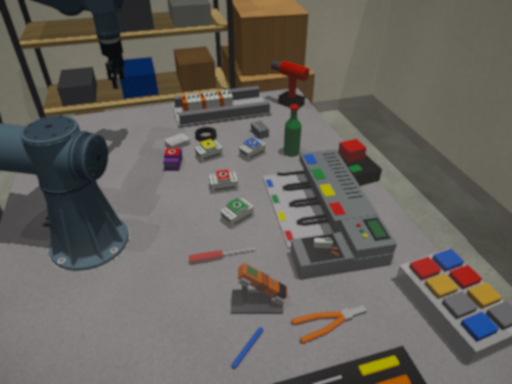

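Top view: blue supply (187,180), yellow (178,221), red (231,217), green (274,214), decoy purple (181,258). The tester's bed patches lie around (238–304,180), the selector near (337,163) and the thermometer in its rest near (361,217). The side view agrees.

```bash
cat > h.py <<'E'
import numpy as np,cv2
from bench import ctrl
from scipy.spatial.transform import Rotation as R
def wpose(o,c):
    w,x,y,z=o["eef_rot"];T=np.eye(4);T[:3,:3]=R.from_quat([x,y,z,w]).as_matrix();T[:3,3]=o["eef_pos"]
    return T@c["T_tool_cam"]
def shot(n):
    o=ctrl.get_obs();c=ctrl.camera(n)
    if n=="wrist":c["pose"]=wpose(o,c)
    return c
def ray(c,uv,z):
    uv=np.atleast_2d(uv).astype(float);K=c["K"];P=c["pose"]
    d=np.c_[(uv-K[:2,2])/[K[0,0],K[1,1]],np.ones(len(uv))]@P[:3,:3].T
    s=(z-P[2,3])/d[:,2];return P[:3,3]+d*s[:,None]
def depth(c,uv):
    u,v=np.round(uv).astype(int);w=c["range_z"][v-1:v+2,u-1:u+2];z=np.median(w[w>0]);K=c["K"];P=c["pose"]
    return P[:3,:3]@(np.r_[(np.array(uv)-K[:2,2])/[K[0,0],K[1,1]],1]*z)+P[:3,3]
def proj(c,p):
    P=c["pose"];q=P[:3,:3].T@(np.array(p)-P[:3,3]);q=c["K"]@q;return q[:2]/q[2]
def tri(c1,u1,c2,u2):
    A=[]
    b=[]
    for c,u in((c1,u1),(c2,u2)):
        K=c["K"];d=c["pose"][:3,:3]@np.r_[(np.array(u)-K[:2,2])/[K[0,0],K[1,1]],1];d/=np.linalg.norm(d)
        M=np.eye(3)-np.outer(d,d);A.append(M);b.append(M@c["pose"][:3,3])
    return np.linalg.lstsq(np.vstack(A),np.hstack(b),rcond=None)[0]
H={"blue":[(105,118,120)],"green":[(55,85,100)],"yellow":[(22,33,150)],"red":[(0,5,140),(174,180,140)],"purple":[(125,165,60)],"orange":[(6,18,150)]}
def blobs(c,col,amin=8,box=None):
    h=cv2.cvtColor(c["color"],cv2.COLOR_RGB2HSV);m=0
    for a,b,s in H[col]: m=m|cv2.inRange(h,(a,s,60),(b,255,255))
    if box: k=np.zeros_like(m);k[box[1]:box[3],box[0]:box[2]]=1;m=m*k
    n,l,st,ce=cv2.connectedComponentsWithStats(m,connectivity=8)
    return [(ce[i],st[i,4],np.argwhere(l==i)[:,::-1]) for i in range(1,n) if st[i,4]>=amin]
E
python3 - <<'E'
import pickle,numpy as np
from h import *
o,d=pickle.load(open("s0.pkl","rb"))
for n in("top","side"):
    for col in H:
        for ce,a,p in blobs(d[n],col,10,(120,90,410,280) if n=="top" else (150,120,400,340)):
            w=depth(d[n],ce);r=cv2.minAreaRect(p.astype(np.float32))
            print(n,col,ce.round(1),a,"depth",w.round(3),"rect",np.round(r[1],1),round(r[2]))
E
```

```text
top blue [369.6  94.6] 130 depth [ 0.901 -0.407  0.079] rect [10. 13.] 90
top blue [239.3 137.9] 128 depth [0.734 0.105 0.09 ] rect [ 8. 14.] 90
top blue [186.1 178.8] 106 depth [0.586 0.314 0.057] rect [10.3 13. ] 63
top blue [237.9 178.3] 47 depth [0.594 0.118 0.006] rect [ 4. 10.] 90
top blue [388.  234.5] 100 depth [ 0.358 -0.46   0.01 ] rect [30.5  3.1] 47
top green [253.  103.7] 84 depth [0.884 0.051 0.058] rect [10.  8.] 90
top green [335.9 124.1] 125 depth [ 0.781 -0.268  0.088] rect [17.   7.3] 4
top green [193.9 136.8] 94 depth [0.727 0.271 0.141] rect [ 8.4 15.1] 17
top green [184.1 137.7] 15 depth [0.727 0.309 0.133] rect [8.5 1.8] 74
top green [261.8 139.1] 129 depth [0.729 0.019 0.087] rect [ 8. 14.] 90
top green [260.  179.5] 44 depth [0.587 0.03  0.006] rect [ 3. 10.] 90
top green [274.3 213.7] 104 depth [ 0.442 -0.022  0.061] rect [10.3 12.5] 63
top yellow [400.2  92.1] 64 depth [ 0.907 -0.526  0.082] rect [ 5. 12.] 90
top yellow [387.9 108. ] 161 depth [ 0.844 -0.474  0.08 ] rect [13.6 12. ] 82
top yellow [284.8 140.4] 120 depth [ 0.721 -0.069  0.088] rect [14.3  8.
[... 2113 characters left out ...]
059  0.009] rect [7.9 4.1] 72
side red [352.4 149.5] 411 depth [0.892 0.1   0.104] rect [20.2 24.5] 79
side red [171.9 150.8] 57 depth [0.291 0.332 0.062] rect [ 6. 13.] 90
side red [222.3 174.1] 51 depth [0.437 0.143 0.06 ] rect [ 7.6 11. ] 82
side red [336.8 208.2] 128 depth [ 0.716 -0.157  0.09 ] rect [15.2  9.4] 63
side red [288.5 235.2] 36 depth [ 0.575 -0.144  0.006] rect [8.2 4.1] 72
side red [205.5 254.9] 97 depth [ 0.319 -0.171  0.026] rect [ 3.2 30.4] 81
side purple [172.6 159.9] 172 depth [0.287 0.297 0.045] rect [21. 16.] 90
side orange [260.6 279.1] 322 depth [ 0.425 -0.352  0.099] rect [44.8 12.9] 28
side orange [320.2 322.8] 511 depth [ 0.55  -0.444  0.   ] rect [24.  51.2] 76
```

```bash
cat > go.py <<'E'
# usage: go.py x y z phi_deg : prints needed total (tool axes, in shares)
import sys
from h import *
def to(x,y,z,phi=None):
    o=ctrl.get_obs();w,a,b,c=o["eef_rot"];M=R.from_quat([a,b,c,w]).as_matrix()
    d=M.T@(np.array([x,y,z])-o["eef_pos"])/.2
    cur=np.degrees(np.arctan2(M[1,0],M[0,0]));t=0
    if phi is not None:
        t=(cur-phi+90)%180-90;t=np.radians(t)/1.5
    print("at",o["eef_pos"].round(4),"phi",round(cur,1),"q1,q6",o["q"][[0,5]].round(2),"F",o["wrist_force"].round(1),"rows",d.round(3),"twist",round(t,3))
if __name__=="__main__":
    v=[float(s) for s in sys.argv[1:]];to(*v)
E
python3 go.py .62 -.262 .25 175.2
```

```text
at [0.1447 0.5561 0.2386] phi 165.4 q1,q6 [ 1.11 -0.21] F [0.9 0.3 0.6] rows [-3.331 -3.359 -0.053] twist -0.114
```

```bash
for i in 1 2 3; do python3 -m handwheel '[[[-0.83,-0.84,0,0],[-0.83,-0.84,0,0],[-0.83,-0.84,0,0],[-0.83,-0.84,0,0],[-0.83,-0.84,0,0]]]'; done; python3 go.py .62 -.262 .25 175.2
```

```text
time_s: 0.78
eef_pos: [0.2646, 0.3498, 0.2392]
eef_rot: [0.0, 0.129, 0.992, -0.0]
wrist_force: [0.3, 1.6, -0.3]
opening: 1.002
grasp_force: 0.0
time_s: 1.4
eef_pos: [0.3829, 0.1459, 0.2394]
eef_rot: [0.0, 0.129, 0.992, -0.0]
wrist_force: [-0.3, 0.5, -0.8]
opening: 1.003
grasp_force: 0.0
time_s: 2.02
eef_pos: [0.501, -0.0575, 0.2388]
eef_rot: [-0.0, 0.128, 0.992, 0.0]
wrist_force: [-1.0, 0.5, -0.5]
opening: 0.998
grasp_force: 0.0
at [ 0.501  -0.0575  0.2388] phi 165.3 q1,q6 [-0.35 -1.66] F [-1.   0.5 -0.5] rows [-0.835 -0.838 -0.057] twist -0.115
```

```bash
python3 -m handwheel '[[[-0.83,-0.84,-0.06,-0.115],[-0.83,-0.84,-0.06,-0.115],[-0.83,-0.84,-0.06,-0.115],[-0.83,-0.84,-0.06,-0.115],[-0.83,-0.84,-0.06,-0.115],[-0.83,-0.84,-0.06,-0.115]]]' >/dev/null
python3 - <<'E'
from h import *
import pickle
c=shot("wrist");pickle.dump(c,open("w1.pkl","wb"))
cv2.imwrite("pics/w1.png",c["color"][:,:,::-1]);print(ctrl.get_obs()["eef_pos"])
E
```

```text
[ 0.61811154 -0.2583052   0.25097846]
```

View pics/w1.png

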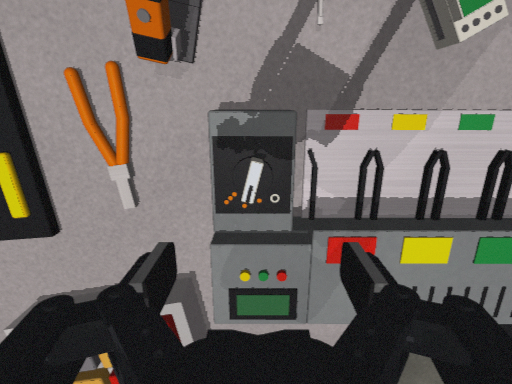

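The wrist view shows the handle from (260,160) to (248,203) with its pointer end towards the two dots at (244,206). The white ring is at (275,198). So the selector is at two dots, and I need a 60° counter-clockwise turn.

Run:
```python
from h import *
import pickle
c=pickle.load(open("w1.pkl","rb"))
g=cv2.cvtColor(c["color"],cv2.COLOR_RGB2HSV)
m=cv2.inRange(g,(0,0,185),(180,40,255));k=np.zeros_like(m);k[145:212,235:272]=1
p=np.argwhere(m*k)[:,::-1]
n,l,st,ce=cv2.connectedComponentsWithStats(m*k);i=1+st[1:,4].argmax();p=np.argwhere(l==i)[:,::-1].astype(np.float32)
r=cv2.minAreaRect(p);print("bar",r,st[i,4])
print("z",[depth(c,q)[2].round(3) for q in p[::40]])
b=ray(c,cv2.boxPoints(r),.09);print(b.round(4).tolist(),"ctr",b.mean(0).round(4))
e=[b[1]-b[0],b[2]-b[1]];e=max(e,key=np.linalg.norm);print("dir",np.degrees(np.arctan2(e[1],e[0])),[np.linalg.norm(x) for x in (b[1]-b[0],b[2]-b[1])])
for col in("red","yellow","green"):
    for ce,a,q in blobs(c,col,30,(300,100,512,270)):
        z=depth(c,ce)[2]; bx=ray(c,[q.min(0),q.max(0),ce],round(z,3));print(col,ce.round(1),z.round(4),bx.round(4).tolist())
# vertical profile of bed edges at columns
for u in (330,345):
    col=c["color"][:,u].mean(1).astype(int);gr=np.abs(np.diff(col));print(u,[(v,gr[v]) for v in range(95,270) if gr[v]>25])
for v in (108,112,150,225,230,236): print(v,depth(c,(345,v)).round(4))
```

```text
bar ((251.73654174804688, 181.8630828857422), (11.143909454345703, 40.968360900878906), 14.931418418884277) 362
z [np.float64(0.088), np.float64(0.089), np.float64(0.09), np.float64(0.089), np.float64(0.089), np.float64(0.09), np.float64(0.089), np.float64(0.09), np.float64(0.089), np.float64(0.089)]
[[0.6425, -0.2787, 0.09], [0.5993, -0.2633, 0.09], [0.6033, -0.2521, 0.09], [0.6468, -0.2672, 0.09]] ctr [ 0.623  -0.2653  0.09  ]
dir 160.27650634123663 [np.float64(0.04579859295080756), np.float64(0.011810295672827618)]
red [341.7 121.5] 0.0061 [[0.5621, -0.1662, 0.006], [0.5847, -0.1231, 0.006], [0.5733, -0.1446, 0.006]]
red [347.4 246.5] 0.2627 [[0.6058, -0.2251, 0.263], [0.6219, -0.2008, 0.263], [0.6117, -0.2149, 0.263]]
yellow [408.9 121.5] 0.0062 [[0.5691, -0.0796, 0.006], [0.5919, -0.0338, 0.006], [0.5804, -0.057, 0.006]]
yellow [425.6 249.4] 0.0895 [[0.7019, -0.1007, 0.09], [0.7413, -0.0367, 0.09], [0.7205, -0.0697, 0.09]]
green [476.1 121.9] 0.0064 [[0.576, 0.0058, 0.006], [0.5991, 0.0556, 0.006], [0.588, 0.0307, 0.006]]
green [493.8 250.5] 0.0897 [[0.7089, -0.0155, 0.09], [0.747, 0.0334, 0.09], [0.7284, 0.0102, 0.09]]
330 [(113, np.int64(40)), (129, np.int64(34)), (142, np.int64(71)), (197, np.int64(49)), (217, np.int64(38)), (229, np.int64(37))]
345 [(113, np.int64(41)), (129, np.int64(79)), (197, np.int64(64)), (217, np.int64(40)), (229, np.int64(37)), (236, np.int64(33)), (241, np.int64(44))]
108 [ 0.5569 -0.1385 -0.0006]
112 [ 0.5617 -0.1402  0.0055]
150 [ 0.6111 -0.1398  0.0059]
225 [ 0.6894 -0.159   0.0735]
230 [ 0.6896 -0.1629  0.0866]
236 [ 0.6965 -0.1633  0.088 ]
```

```bash
python3 go.py .623 -.2653 .077 160.3
```

```text
at [ 0.6181 -0.2583  0.251 ] phi 175.4 q1,q6 [-0.57 -2.06] F [-0.2  0.2  0.1] rows [-0.028 -0.034  0.87 ] twist 0.176
```

```bash
python3 -m handwheel '[[[-0.028,-0.034,0.3,0.176],[-0.028,-0.034,0.5,0.176],[-0.028,-0.034,0.7,0.176],[-0.028,-0.034,0.8,0.176],[-0.028,-0.034,0.87,0.176],[-0.028,-0.034,0.87,0.176],[-0.028,-0.034,0.87,0.176]]]' 45;  python3 -m handwheel '[[[0,0,0,0],[0,0,0,0],[0,0,0,0],[0,0,0,0],[0,0,0,0],[0,0,0,0]]]' 0; python3 go.py .623 -.2653 .077 160.3
```

```text
time_s: 3.7
eef_pos: [0.6241, -0.269, 0.0791]
eef_rot: [0.001, 0.172, 0.985, -0.001]
wrist_force: [0.1, 0.6, 0.5]
opening: 0.526
grasp_force: 0.0
time_s: 4.45
eef_pos: [0.6249, -0.2663, 0.079]
eef_rot: [0.001, 0.172, 0.985, 0.001]
wrist_force: [3.2, 9.4, 5.3]
opening: 0.148
grasp_force: 60.2
at [ 0.6249 -0.2663  0.079 ] phi 160.2 q1,q6 [-0.58 -1.81] F [3.2 9.4 5.3] rows [0.01  0.001 0.01 ] twist -0.001
```

```bash
python3 -m handwheel '[[[0,0,0,-0.12],[0,0,0,-0.24],[0,0,0,-0.36],[0,0,0,-0.48],[0,0,0,-0.6],[0,0,0,-0.71],[0,0,0,-0.71],[0,0,0,-0.71]]]'; python3 -m handwheel '[[[0,0,0,0],[0,0,0,0],[0,0,-0.2,0],[0,0,-0.5,0],[0,0,-0.8,0],[0,0,-0.9,0.7],[0,0,-0.9,0.7],[0,0,-0.9,0.7],[0,0,-0.9,0.7],[0,0,-0.9,0.7]]]' 45
python3 - <<'E'
from h import *
c=shot("wrist")
cv2.imwrite("pics/w2.png",c["color"][100:290,150:450,::-1]);print(ctrl.get_obs()["eef_pos"])
c=shot("side");cv2.imwrite("pics/s2.png",cv2.resize(c["color"][200:300,270:400,::-1],None,fx=4,fy=4))
E
```

```text
time_s: 5.45
eef_pos: [0.6246, -0.2644, 0.079]
eef_rot: [0.002, -0.352, 0.936, 0.002]
wrist_force: [0.6, 13.9, 6.6]
opening: 0.152
grasp_force: 60.2
time_s: 6.7
eef_pos: [0.6229, -0.2691, 0.2573]
eef_rot: [0.0, 0.113, 0.994, -0.0]
wrist_force: [-0.5, 0.6, -0.5]
opening: 0.527
grasp_force: 0.0
[ 0.62287183 -0.26916609  0.25729749]
```

View pics/w2.png

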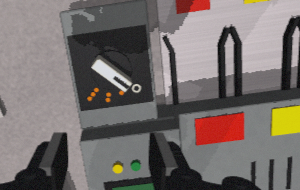

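Selector is now on the white ring: in the crop, the handle points at the ring at (136,88). Next, close views of the supplies.

```bash
python3 go.py .44 -.02 .27 175.2
```

```text
at [ 0.6229 -0.2691  0.2573] phi 167.3 q1,q6 [-0.58 -1.93] F [ 0.  -0.5  0.9] rows [ 1.165  1.015 -0.064] twist -0.091
```

```bash
python3 -m handwheel '[[[0.7,0.6,-0.06,0],[0.7,0.6,-0.06,0],[0.7,0.6,-0.06,0]]]' 85 >/dev/null;  python3 -m handwheel '[[[0.46,0.41,0,-0.09],[0.46,0.41,0,-0.09],[0.46,0.41,0,-0.09],[0.46,0.41,0,-0.09],[0.46,0.41,0,-0.09]]]'
cat > psu.py <<'E'
# usage psu.py color: wrist view -> psu pose
import sys
from h import *
c=shot("wrist");cv2.imwrite(f"pics/p_{sys.argv[1]}.png",c["color"][:,:,::-1])
t=shot("top")
def face(c,col,amin):
    out=[]
    for ce,a,q in blobs(c,col,amin):
        z=depth(c,ce)[2] if c["range_z"][int(ce[1]),int(ce[0])]>0 else 0
        if not .03<z<.09: continue
        h=cv2.convexHull(q.astype(np.float32));r=cv2.minAreaRect(h)
        b=ray(c,cv2.boxPoints(r),.058);s=[np.linalg.norm(b[1]-b[0]),np.linalg.norm(b[2]-b[1])]
        e=b[1]-b[0] if s[0]<s[1] else b[2]-b[1]   # short side = psu x
        out.append((b.mean(0)[:2].round(4),round(z,3),(np.degrees(np.arctan2(e[1],e[0]))%180).round(1),np.round(s,3),r[0]))
    return out
for col in sys.argv[1:]:
    for f in face(c,col,200): print("wrist",col,*f)
    for f in face(t,col,60): print("top",col,*f)
E
python3 psu.py green red yellow blue
```

```text
time_s: 7.8
eef_pos: [0.4413, -0.022, 0.2695]
eef_rot: [0.0, 0.042, 0.999, -0.0]
wrist_force: [-0.5, -1.0, -0.3]
opening: 0.995
grasp_force: 0.0
wrist green [ 0.4447 -0.0225] 0.058 25.4 [0.05  0.042] (257.83074951171875, 169.45382690429688)
top green [0.8824 0.0508] 0.058 88.5 [0.032 0.042] (253.0, 104.0)
top green [ 0.7917 -0.2719] 0.088 171.9 [0.031 0.068] (335.60394287109375, 123.96040344238281)
top green [0.7377 0.0181] 0.085 178.7 [0.055 0.032] (262.0, 139.0)
top green [ 0.443  -0.0224] 0.057 24.8 [0.048 0.039] (274.300048828125, 213.6000213623047)
wrist red [0.4375 0.1463] 0.058 4.6 [0.053 0.044] (394.0, 152.5)
top red [ 0.9253 -0.4719] 0.082 98.5 [0.05  0.061] (384.4189147949219, 90.51351928710938)
top red [ 0.844  -0.4195] 0.082 97.0 [0.05 0.06] (372.47998046875, 110.35999298095703)
top red [ 0.7211 -0.1609] 0.088 177.7 [0.055 0.032] (308.0, 142.0)
top red [0.4356 0.1446] 0.057 174.9 [0.039 0.049] (230.3724365234375, 216.5310516357422)
top red [ 0.3809 -0.7115] 0.031 94.5 [0.024 0.092] (458.0989990234375, 225.9901123046875)
top red [0.2868 0.3346] 0.059 73.1 [0.051 0.041] (180.02828979492188, 257.15093994140625)
top yellow [ 0.9334 -0.5337] 0.082 98.5 [0.046 0.056] (399.8648681640625, 88.18919372558594)
top yellow [ 0.8517 -0.4799] 0.077 96.0 [0.048 0.055] (387.7000732421875, 108.10001373291016)
top yellow [ 0.7295 -0.071 ] 0.089 173.9 [0.033 0.056] (284.8758850097656, 140.48965454101562)
top yellow [0.4241 0.3492] 0.054 14.4 [0.049 0.04 ] (176.55882263183594, 220.7353057861328)
wrist blue [0.5931 0.3069] 0.058 110.1 [0.029 0.044] (504.7534484863281, 254.8424530029297)
top blue [ 0.9188 -0.4121] 0.08 98.5 [0.05  0.062] (369.4053955078125, 92.43243408203125)
top blue [ 0.8627 -0.5996] 0.081 100.3 [0.052 0.062] (417.94232177734375, 104.71153259277344)
top blue [0.744  0.1081] 0.089 179.2 [0.055 0.032] (239.0, 138.0)
top blue [0.5862 0.3142] 0.056 26.1 [0.05  0.041] (186.1000213623047, 178.70001220703125)
```

View pics/p_green.png

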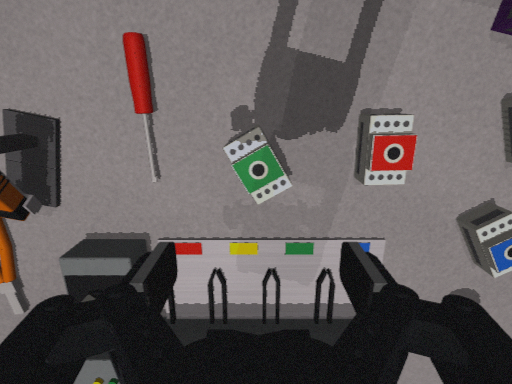

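The view shows green centred at (258,170) and red at (394,152), with blue partly visible at the right edge. The heights check (58 mm), so I grasp green.

```bash
python3 go.py .4443 -.0225 .034 25.2
```

```text
at [ 0.441  -0.0219  0.2692] phi 175.2 q1,q6 [-0.32 -1.81] F [ 0.8 -0.2  1. ] rows [-0.017 -0.002  1.176] twist -0.35
```

```bash
python3 -m handwheel '[[[-0.017,0,0.3,-0.12],[-0.017,0,0.5,-0.24],[-0.017,0,0.7,-0.35],[-0.017,0,0.8,-0.35],[-0.017,0,0.8,-0.35],[-0.017,0,0.8,-0.35]]]' ; python3 -m handwheel '[[[0,0,0.2,0],[0,0,0.376,0],[0,0,0.376,0],[0,0,0.376,0]]]'; python3 go.py .4443 -.0225 .034 25.2;python3 -m handwheel '[[[0,0,0,0],[0,0,0,0],[0,0,0,0],[0,0,0,0]]]' 40 |grep -A1 open; python3 -m handwheel '[[[0,0,-0.1,0],[0,0,-0.25,0],[0,0,-0.25,0]]]'; python3 go.py .573 .0321 .08 175.25
```

```text
time_s: 8.65
eef_pos: [0.4447, -0.0218, 0.1101]
eef_rot: [0.0, -0.219, 0.976, -0.0]
wrist_force: [-1.1, -0.3, 0.2]
opening: 0.992
grasp_force: 0.0
time_s: 9.15
eef_pos: [0.4453, -0.0217, 0.0358]
eef_rot: [0.001, -0.219, 0.976, -0.001]
wrist_force: [0.8, -0.1, 0.4]
opening: 0.998
grasp_force: 0.0
at [ 0.4453 -0.0217  0.0358] phi -154.7 q1,q6 [-0.32 -2.33] F [ 0.8 -0.1  0.4] rows [ 0.006 -0.001  0.009] twist 0.001
opening: 0.618
grasp_force: 63.2
time_s: 10.02
eef_pos: [0.4457, -0.0217, 0.0861]
eef_rot: [0.002, -0.219, 0.976, -0.001]
wrist_force: [-0.4, 0.3, -3.3]
opening: 0.623
grasp_force: 65.1
at [ 0.4457 -0.0217  0.0861] phi -154.7 q1,q6 [-0.32 -2.33] F [-0.4  0.3 -3.3] rows [-0.69  -0.029  0.033] twist 0.349
```

```bash
python3 -m handwheel '[[[-0.3,0,0.02,0.12],[-0.5,-0.02,0.02,0.24],[-0.69,-0.03,0.02,0.349],[-0.69,-0.03,0.02,0.349],[-0.69,-0.03,0.02,0.349],[-0.69,-0.03,0.02,0.349]]]'; python3 go.py .573 .0321 .0435 175.25
```

```text
time_s: 10.78
eef_pos: [0.5698, 0.0321, 0.0792]
eef_rot: [-0.001, 0.041, 0.999, 0.0]
wrist_force: [0.5, 0.0, -4.1]
opening: 0.621
grasp_force: 64.9
at [0.5698 0.0321 0.0792] phi 175.3 q1,q6 [-0.15 -1.64] F [ 0.5  0.  -4.1] rows [-0.017  0.001  0.179] twist 0.001
```

```bash
python3 -m handwheel '[[[0,0,0.09,0],[0,0,0.178,0],[0,0,0.178,0],[-0.1,0,0.178,0],[-0.2,0,0.178,0],[-0.3,0,0.178,0],[-0.4,0,0.178,0],[-0.48,0,0.178,0],[-0.48,0,0.178,0]]]'; python3 go.py .6777 .0234 .0435 175.25
```

```text
time_s: 11.9
eef_pos: [0.6674, 0.0242, 0.0439]
eef_rot: [-0.0, 0.041, 0.999, -0.0]
wrist_force: [-0.2, 0.0, -3.8]
opening: 0.619
grasp_force: 65.6
at [0.6674 0.0242 0.0439] phi 175.3 q1,q6 [-0.14 -1.63] F [-0.2  0.  -3.8] rows [-0.052  0.     0.002] twist 0.0
```

```bash
python3 -m handwheel '[[[-0.03,0,0.005,0],[-0.05,0,0.005,0],[-0.06,0,0.005,0],[-0.06,0,0.005,0]]]'; python3 go.py .6777 .0234 .0435 175.25;  python3 -m handwheel '[[[-0.01,0,0.0,0],[-0.015,0,0.0,0],[-0.015,0,0.0,0]]]'; python3 go.py .6777 .0234 .0435 175.25
```

```text
time_s: 12.4
eef_pos: [0.6782, 0.0236, 0.0434]
eef_rot: [-0.001, 0.041, 0.999, 0.0]
wrist_force: [-3.0, -0.6, -1.6]
opening: 0.623
grasp_force: 65.8
at [0.6782 0.0236 0.0434] phi 175.3 q1,q6 [-0.14 -1.63] F [-3.  -0.6 -1.6] rows [ 0.003 -0.001 -0.001] twist 0.0
time_s: 12.78
eef_pos: [0.6783, 0.0236, 0.0429]
eef_rot: [-0.004, 0.041, 0.999, 0.0]
wrist_force: [-14.4, 0.0, 5.5]
opening: 0.62
grasp_force: 66.8
at [0.6783 0.0236 0.0429] phi 175.3 q1,q6 [-0.14 -1.63] F [-14.4   0.    5.5] rows [ 0.003 -0.001 -0.003] twist 0.0
```

```bash
python3 -m handwheel '[[[0.01,0,0,0],[0.01,0,0,0],[0.01,0,0,0]]]' 68;  python3 -m handwheel '[[[0,0,-0.3,0],[0,0,-0.6,0],[0,0,-0.9,0],[0,0,-0.9,0]]]' >/dev/null; python3 go.py .4365 .1455 .24 175.25
```

```text
time_s: 13.15
eef_pos: [0.6807, 0.0232, 0.0442]
eef_rot: [0.001, 0.041, 0.999, -0.0]
wrist_force: [0.3, 0.6, 0.5]
opening: 0.798
grasp_force: 0.0
at [0.6839 0.0229 0.2317] phi 175.3 q1,q6 [-0.14 -1.63] F [0.2 0.8 0.1] rows [ 1.282  0.509 -0.06 ] twist 0.001
```

```bash
python3 -m handwheel '[[[0.8,0.3,0,0],[0.8,0.3,0,0],[0.8,0.3,0,0]]]' 85 >/dev/null;  python3 -m handwheel '[[[0.52,0.21,-0.03,0],[0.52,0.21,-0.03,0],[0.52,0.21,-0.03,0],[0.52,0.21,-0.03,0],[0.52,0.21,-0.03,0]]]'|head -2; python3 psu.py red green|grep -v "top red"
```

```text
time_s: 14.65
eef_pos: [0.4262, 0.1462, 0.2294]
wrist red [0.2913 0.3353] 0.059 70.1 [0.048 0.043] (443.6500244140625, 21.04999351501465)
wrist red [0.4372 0.1453] 0.058 176.6 [0.049 0.042] (258.0, 184.0)
top green [0.8824 0.0508] 0.058 88.5 [0.032 0.042] (253.0, 104.0)
top green [ 0.7912 -0.2716] 0.09 172.8 [0.03  0.067] (335.53448486328125, 124.08621978759766)
top green [0.7377 0.0181] 0.085 178.7 [0.055 0.032] (262.0, 139.0)
top green [0.6774 0.0233] 0.062 178.7 [0.047 0.04 ] (261.0, 154.0)
```

```bash
python3 go.py .4372 .1453 .0345 176.5;  python3 -m handwheel '[[[-0.055,0,0.3,0],[-0.055,0,0.5,0],[-0.055,0,0.8,-0.01],[-0.055,0,0.94,-0.01],[-0.055,0,0.96,-0.01],[-0.055,0,0.96,-0.01],[-0.055,0,0.96,-0.01]]]' ; python3 go.py .4372 .1453 .0345 176.5
```

```text
at [0.4259 0.1461 0.2292] phi 175.2 q1,q6 [ 0.07 -1.42] F [-0.2 -0.2  0.5] rows [-0.057  0.001  0.974] twist -0.015
time_s: 15.62
eef_pos: [0.4377, 0.1458, 0.039]
eef_rot: [0.002, 0.034, 0.999, 0.0]
wrist_force: [-0.6, 0.8, 0.5]
opening: 0.995
grasp_force: 0.0
at [0.4377 0.1458 0.039 ] phi 176.1 q1,q6 [ 0.06 -1.44] F [-0.6  0.8  0.5] rows [ 0.002 -0.003  0.023] twist -0.004
```

```bash
python3 -m handwheel '[[[0,0,0.01,0],[0,0,0.01,0],[0,0,0.01,0],[0,0,0.01,0],[0,0,0.01,0]]]' 40 ; python3 -m handwheel '[[[0,0,-0.1,0],[0,0,-0.25,0],[0,0,-0.25,0]]]'; python3 go.py .5584 -.1433 .082 175.25
```

```text
time_s: 16.25
eef_pos: [0.4367, 0.1458, 0.0364]
eef_rot: [0.001, 0.033, 0.999, -0.0]
wrist_force: [-1.8, -1.6, 6.5]
opening: 0.624
grasp_force: 64.4
time_s: 16.62
eef_pos: [0.4377, 0.146, 0.0871]
eef_rot: [0.002, 0.034, 0.999, 0.0]
wrist_force: [-0.5, -0.9, -3.9]
opening: 0.62
grasp_force: 64.5
at [0.4377 0.146  0.0871] phi 176.2 q1,q6 [ 0.06 -1.44] F [-0.5 -0.9 -3.9] rows [-0.699 -1.403  0.028] twist 0.011
```

```bash
python3 -m handwheel '[[[-0.35,-0.7,0,0.011],[-0.35,-0.7,0,0.011],[-0.35,-0.7,0,0.011],[-0.35,-0.7,0,0.011]]]' >/dev/null; python3 -m handwheel '[[[-0.34,-0.7,0,0],[-0.34,-0.7,0,0],[-0.34,-0.7,0,0],[-0.34,-0.7,0,0],[-0.34,-0.7,0,0]]]' >/dev/null; python3 go.py .5584 -.1433 .043 175.25
```

```text
at [ 0.5513 -0.1419  0.084 ] phi 175.2 q1,q6 [-0.46 -1.95] F [ 0.1  0.1 -3.2] rows [-0.037 -0.004  0.205] twist -0.0
```

```bash
python3 -m handwheel '[[[-0.01,-0.004,0.1,0],[-0.03,-0.004,0.198,0],[-0.03,-0.004,0.198,0],[-0.13,-0.004,0.2,0],[-0.23,-0.004,0.2,0],[-0.33,-0.004,0.2,0],[-0.43,-0.004,0.2,0],[-0.51,-0.004,0.2,0],[-0.51,-0.004,0.2,0]]]'; python3 go.py .663 -.152 .043 175.25
```

```text
time_s: 18.88
eef_pos: [0.6545, -0.1523, 0.0449]
eef_rot: [-0.0, 0.041, 0.999, 0.0]
wrist_force: [-0.1, 0.3, -3.6]
opening: 0.622
grasp_force: 65.5
at [ 0.6545 -0.1523  0.0449] phi 175.3 q1,q6 [-0.4  -1.89] F [-0.1  0.3 -3.6] rows [-0.042  0.005  0.009] twist 0.0
```

```bash
python3 -m handwheel '[[[-0.02,0.004,0.01,0],[-0.04,0.004,0.01,0],[-0.05,0.004,0.01,0],[-0.06,0.004,0.01,0],[-0.06,0.004,0.01,0]]]'; python3 go.py .663 -.152 .043 175.25
```

```text
time_s: 19.5
eef_pos: [0.6621, -0.1526, 0.0431]
eef_rot: [-0.005, 0.042, 0.999, 0.001]
wrist_force: [-16.5, 2.1, 7.4]
opening: 0.621
grasp_force: 66.8
at [ 0.6621 -0.1526  0.0431] phi 175.2 q1,q6 [-0.4  -1.89] F [-16.5   2.1   7.4] rows [-0.004  0.003  0.   ] twist -0.0
```

```bash
python3 -m handwheel '[[[0.01,0,0,0],[0.01,0,0,0],[0.01,0,0,0]]]' 68 >/dev/null;  python3 -m handwheel '[[[0,0,-0.3,0],[0,0,-0.6,0],[0,0,-0.95,0],[0,0,-0.95,0]]]' >/dev/null; python3 go.py .4238 .349 .24 175.25
```

```text
at [ 0.6675 -0.1543  0.2413] phi 175.2 q1,q6 [-0.4  -1.89] F [0.7 1.2 0.7] rows [ 1.424  2.406 -0.02 ] twist -0.0
```

```bash
for i in 1 2; do python3 -m handwheel '[[[0.47,0.8,0,0],[0.47,0.8,0,0],[0.47,0.8,0,0],[0.47,0.8,0,0]]]' 85 >/dev/null; done; python3 -m handwheel '[[[0.48,0.8,0,0],[0.48,0.8,0,0],[0.48,0.8,0,0],[0.48,0.8,0,0],[0.48,0.8,0,0]]]'|head -2; python3 psu.py yellow red|grep -v "top red"; python3 go.py .4238 .349 .24 175.25
```

```text
time_s: 22.0
eef_pos: [0.4225, 0.3479, 0.2331]
wrist yellow [0.4253 0.3497] 0.058 14.5 [0.05  0.042] (260.0, 176.00001525878906)
top yellow [ 0.9321 -0.5341] 0.082 88.5 [0.048 0.055] (400.0, 88.5)
top yellow [ 0.8513 -0.4809] 0.082 96.0 [0.047 0.057] (387.96160888671875, 108.19232177734375)
top yellow [ 0.7295 -0.071 ] 0.089 173.9 [0.033 0.056] (284.8758850097656, 140.48965454101562)
wrist red [0.2882 0.3354] 0.059 75.8 [0.052 0.042] (234.0565948486328, 42.19811248779297)
at [0.4227 0.3473 0.2332] phi 175.1 q1,q6 [ 0.47 -1.01] F [ 0.8  0.4 -0.1] rows [-0.005  0.009 -0.034] twist -0.002
```

View pics/p_yellow.png

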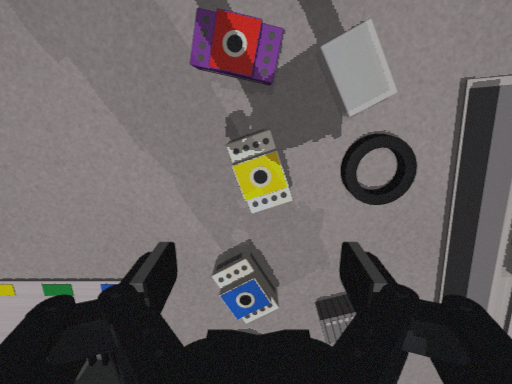

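Yellow is centred at (260,176), with the tape (378,168) clear of the fingers and blue at (246,300).

```bash
python3 go.py .4253 .3497 .036 14.5;  python3 -m handwheel '[[[-0.01,0.01,0.3,-0.11],[-0.01,0.01,0.5,-0.22],[-0.01,0.01,0.8,-0.225],[-0.01,0.01,0.95,-0.225],[-0.01,0.01,0.985,-0.225],[-0.01,0.01,0.985,-0.225],[-0.01,0.01,0.985,-0.225]]]' >/dev/null ; python3 go.py .4253 .3497 .036 14.5
```

```text
at [0.4227 0.3473 0.2332] phi 175.1 q1,q6 [ 0.47 -1.01] F [ 0.8  0.4 -0.1] rows [-0.012  0.014  0.986] twist -0.226
at [0.4252 0.3511 0.0384] phi -165.5 q1,q6 [ 0.48 -1.35] F [0.4 0.4 0.2] rows [ 0.001 -0.007  0.012] twist -0.0
```

```bash
python3 -m handwheel '[[[0,-0.006,0,0],[0,-0.006,0,0],[0,-0.006,0,0],[0,-0.006,0,0],[0,-0.006,0,0]]]' 40 ; python3 -m handwheel '[[[0,0,-0.1,0],[0,0,-0.28,0],[0,0,-0.28,0]]]'|grep -A1 open; python3 go.py .5657 -.0557 .09 175.25
```

```text
time_s: 23.6
eef_pos: [0.4246, 0.3499, 0.0377]
eef_rot: [0.001, -0.127, 0.992, 0.0]
wrist_force: [-0.8, -1.8, 6.5]
opening: 0.623
grasp_force: 64.9
opening: 0.618
grasp_force: 64.0
at [0.4256 0.3507 0.0951] phi -165.4 q1,q6 [ 0.47 -1.35] F [ 0.   0.6 -2. ] rows [-0.167 -2.143  0.024] twist 0.225
```

```bash
for i in 1 2; do python3 -m handwheel '[[[-0.056,-0.71,0,0],[-0.056,-0.71,0,0],[-0.056,-0.71,0,0]]]' >/dev/null; done; python3 -m handwheel '[[[-0.056,-0.71,0,0.1],[-0.056,-0.71,0,0.2],[-0.056,-0.71,0,0.225],[-0.056,-0.71,0,0.225],[-0.056,-0.71,0,0.225],[-0.056,-0.71,0,0.225]]]'|head -2; python3 go.py .5657 -.0557 .044 175.25
```

```text
time_s: 25.48
eef_pos: [0.5626, -0.0525, 0.0922]
at [ 0.5626 -0.0525  0.0922] phi 175.4 q1,q6 [-0.3  -1.79] F [-1.  -0.3 -1.2] rows [-0.017 -0.015  0.241] twist 0.001
```

```bash
python3 -m handwheel '[[[-0.01,-0.015,0.12,0.002],[-0.01,-0.015,0.238,0.002],[-0.01,-0.015,0.238,0.002],[-0.11,-0.015,0.238,0.002],[-0.21,-0.015,0.238,0.002],[-0.31,-0.015,0.238,0.002],[-0.41,-0.015,0.238,0.002],[-0.49,-0.015,0.238,0.002],[-0.49,-0.015,0.238,0.002]]]'; python3 go.py .6703 -.0644 .044 175.25
```

```text
time_s: 26.6
eef_pos: [0.6614, -0.0648, 0.0452]
eef_rot: [0.0, 0.043, 0.999, -0.0]
wrist_force: [-0.8, -0.6, -2.5]
opening: 0.618
grasp_force: 66.7
at [ 0.6614 -0.0648  0.0452] phi 175.1 q1,q6 [-0.28 -1.76] F [-0.8 -0.6 -2.5] rows [-0.044  0.006  0.006] twist -0.002
```

```bash
python3 -m handwheel '[[[-0.02,0.003,0.005,0],[-0.04,0.003,0.005,0],[-0.05,0.003,0.005,0],[-0.06,0.003,0.005,0],[-0.06,0.003,0.005,0]]]'; python3 go.py .6703 -.0644 .044 175.25
```

```text
time_s: 27.22
eef_pos: [0.6692, -0.0655, 0.0434]
eef_rot: [-0.004, 0.043, 0.999, 0.0]
wrist_force: [-13.0, 0.9, 7.2]
opening: 0.619
grasp_force: 67.7
at [ 0.6692 -0.0655  0.0434] phi 175.1 q1,q6 [-0.27 -1.76] F [-13.    0.9   7.2] rows [-0.005  0.006 -0.003] twist -0.002
```

```bash
python3 -m handwheel '[[[0.01,0,0,0],[0.01,0,0,0],[0.01,0,0,0]]]' 68 >/dev/null;  python3 -m handwheel '[[[0,0,-0.3,0],[0,0,-0.6,0],[0,0,-0.98,0],[0,0,-0.98,0]]]' >/dev/null; python3 go.py .58 .31 .25 175.25
```

```text
at [ 0.6736 -0.0665  0.2469] phi 175.0 q1,q6 [-0.27 -1.76] F [ 0.2 -0.2 -0.4] rows [ 0.629  1.835 -0.026] twist -0.003
```

```bash
python3 -m handwheel '[[[0.31,0.9,0,0],[0.31,0.9,0,0],[0.31,0.9,0,0]]]' 85 >/dev/null; python3 -m handwheel '[[[0.32,0.93,0,0],[0.32,0.93,0,0],[0.32,0.93,0,0],[0.32,0.93,0,0],[0.32,0.93,0,0],[0.32,0.93,0,0]]]'|head -2; python3 psu.py blue yellow red green|grep -E "0\.[56]" ; python3 go.py .5862 .3135 .036 26
```

```text
time_s: 29.22
eef_pos: [0.5781, 0.3054, 0.2394]
wrist blue [0.5887 0.3167] 0.058 25.8 [0.05  0.043] (268.6182556152344, 180.43153381347656)
top blue [ 0.8623 -0.5997] 0.081 100.3 [0.052 0.061] (417.9615478515625, 104.80769348144531)
top yellow [ 0.9337 -0.5328] 0.081 96.0 [0.049 0.055] (399.63848876953125, 88.10769653320312)
top yellow [ 0.6698 -0.0666] 0.065 173.8 [0.041 0.051] (284.1793212890625, 155.34828186035156)
top red [ 0.9253 -0.4723] 0.08 98.5 [0.051 0.061] (384.5000305175781, 90.50000762939453)
top red [ 0.661  -0.1567] 0.066 178.0 [0.04 0.05] (307.5, 157.0)
top red [ 0.3809 -0.6234] 0.034 93.5 [0.024 0.088] (434.5827941894531, 226.49310302734375)
wrist green [0.6805 0.0179] 0.064 163.5 [0.059 0.043] (41.5, 269.5)
top green [0.6774 0.0233] 0.062 178.7 [0.047 0.04 ] (261.0, 154.0)
at [0.5783 0.3052 0.2397] phi 174.9 q1,q6 [ 0.3  -1.18] F [ 0.5 -0.5 -0.9] rows [-0.036  0.045  1.019] twist -0.362
```

View pics/p_blue.png

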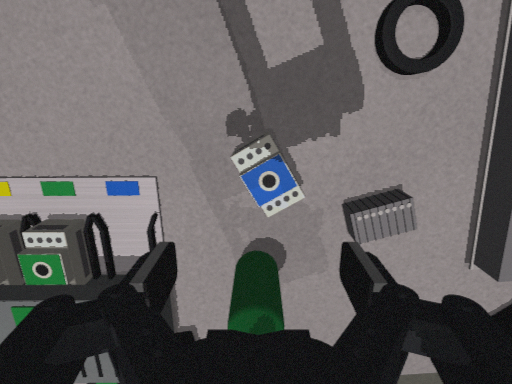

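Blue is centred at (268,180); the bottle stands 14 cm beyond it, at the bottom middle, clear of the fingers.

```bash
python3 go.py .5880 .3157 .036 25.9;  python3 -m handwheel '[[[-0.04,0.05,0.3,-0.12],[-0.042,0.055,0.5,-0.24],[-0.042,0.057,0.7,-0.36],[-0.042,0.057,0.9,-0.361],[-0.042,0.057,0.99,-0.361],[-0.042,0.057,0.99,-0.361],[-0.042,0.057,0.99,-0.361]]]' >/dev/null ; python3 go.py .5880 .3157 .036 25.9
```

```text
at [0.5783 0.3052 0.2397] phi 174.9 q1,q6 [ 0.3  -1.18] F [ 0.5 -0.5 -0.9] rows [-0.044  0.057  1.019] twist -0.361
at [0.5885 0.3177 0.0439] phi -154.0 q1,q6 [ 0.32 -1.71] F [ 0.6 -0.4 -0.9] rows [ 0.007 -0.008  0.04 ] twist 0.001
```

```bash
python3 -m handwheel '[[[0,-0.006,0.03,0],[0,-0.006,0.03,0]]]' >/dev/null; python3 -m handwheel '[[[0,0,0,0],[0,0,0,0],[0,0,0,0],[0,0,0,0]]]' 40 ; python3 -m handwheel '[[[0,0,-0.1,0],[0,0,-0.28,0],[0,0,-0.28,0]]]'|grep -A1 open; python3 go.py .5804 .1197 .09 175.25
```

```text
time_s: 30.95
eef_pos: [0.588, 0.3166, 0.0365]
eef_rot: [0.001, -0.225, 0.974, 0.0]
wrist_force: [0.4, 0.3, 2.8]
opening: 0.619
grasp_force: 65.8
opening: 0.621
grasp_force: 65.3
at [0.5898 0.3174 0.0958] phi -153.9 q1,q6 [ 0.32 -1.71] F [ 0.5  0.6 -2.4] rows [ 0.477 -0.867  0.026] twist 0.359
```

```bash
python3 -m handwheel '[[[0.477,-0.86,0,0.1],[0.477,-0.86,0,0.2],[0.477,-0.86,0,0.3],[0.477,-0.86,0,0.359],[0.477,-0.86,0,0.359],[0.477,-0.86,0,0.359],[0.477,-0.86,0,0.359]]]'|head -2; python3 go.py .5804 .1197 .0435 175.25
```

```text
time_s: 32.2
eef_pos: [0.577, 0.1212, 0.0915]
at [0.577  0.1212 0.0915] phi 175.3 q1,q6 [ 0.01 -1.48] F [ 0.5  0.4 -2.9] rows [-0.018 -0.006  0.24 ] twist 0.001
```

```bash
python3 -m handwheel '[[[-0.01,-0.006,0.12,0],[-0.01,-0.006,0.234,0],[-0.01,-0.006,0.234,0],[-0.11,-0.006,0.234,0],[-0.21,-0.006,0.234,0],[-0.31,-0.006,0.234,0],[-0.41,-0.006,0.234,0],[-0.49,-0.006,0.234,0],[-0.49,-0.006,0.234,0]]]'; python3 go.py .685 .111 .0435 175.25;  python3 -m handwheel '[[[-0.02,0.003,0.008,0],[-0.04,0.003,0.008,0],[-0.05,0.003,0.008,0],[-0.06,0.003,0.008,0],[-0.06,0.003,0.008,0]]]'; python3 go.py .685 .111 .0435 175.25
```

```text
time_s: 33.33
eef_pos: [0.676, 0.111, 0.046]
eef_rot: [0.001, 0.041, 0.999, -0.0]
wrist_force: [-0.0, 0.5, -3.1]
opening: 0.619
grasp_force: 65.9
at [0.676 0.111 0.046] phi 175.2 q1,q6 [-0.01 -1.5 ] F [-0.   0.5 -3.1] rows [-0.045  0.004  0.013] twist -0.0
time_s: 33.95
eef_pos: [0.6838, 0.1107, 0.0431]
eef_rot: [-0.004, 0.041, 0.999, -0.0]
wrist_force: [-11.5, -0.3, 4.2]
opening: 0.619
grasp_force: 66.8
at [0.6838 0.1107 0.0431] phi 175.3 q1,q6 [-0.01 -1.5 ] F [-11.5  -0.3   4.2] rows [-0.006  0.002 -0.002] twist 0.0
```

```bash
python3 -m handwheel '[[[0.01,0,0,0],[0.01,0,0,0],[0.01,0,0,0]]]' 68 >/dev/null;  python3 -m handwheel '[[[0,0,-0.3,0],[0,0,-0.6,0],[0,0,-0.98,0],[0,0,-0.98,0]]]' >/dev/null; python3 go.py .6 -.03 .35 175.25
```

```text
at [0.6879 0.1104 0.2468] phi 175.2 q1,q6 [-0.01 -1.5 ] F [-0.3 -0.2  0.1] rows [ 0.373 -0.736 -0.521] twist -0.001
```

```bash
python3 -m handwheel '[[[0.37,-0.74,-0.52,0],[0.37,-0.74,-0.52,0],[0.37,-0.74,-0.52,0],[0.37,-0.74,-0.52,0],[0.37,-0.74,-0.52,0]]]' 45 |head -2
cat > chk.py <<'E'
from h import *
import sys
c=shot("wrist");t=shot("top");cv2.imwrite(f"pics/{sys.argv[1]}.png",c["color"][:,:,::-1])
ex=np.array([np.cos(.083),-np.sin(.083)]);ey=np.array([-ex[1],ex[0]]);o=np.array([.674,-.0205])
for n,im,a in(("wrist",c,150),("top",t,50)):
    for col in("blue","green","yellow","red"):
        for ce,ar,q in blobs(im,col,a):
            r=cv2.minAreaRect(cv2.convexHull(q.astype(np.float32)));
            p=ray(im,r[0],.064)[0];d=p[:2]-o
            x,y=d@ex*1e3,d@ey*1e3
            if abs(x)<35 and abs(y)<190: print(n,col,"tester x %.0f y %.0f mm"%(x,y),"z",depth(im,r[0])[2].round(3))
E
python3 chk.py home1
```

```text
time_s: 35.45
eef_pos: [0.5987, -0.0311, 0.343]
wrist blue tester x -2 y 131 mm z 0.064
wrist green tester x -2 y 44 mm z 0.065
wrist yellow tester x -0 y -45 mm z 0.065
wrist red tester x -1 y -132 mm z 0.064
top blue tester x -3 y 131 mm z 0.063
top green tester x -8 y 43 mm z 0.066
top red tester x -2 y -135 mm z 0.063
```

View pics/home1.png

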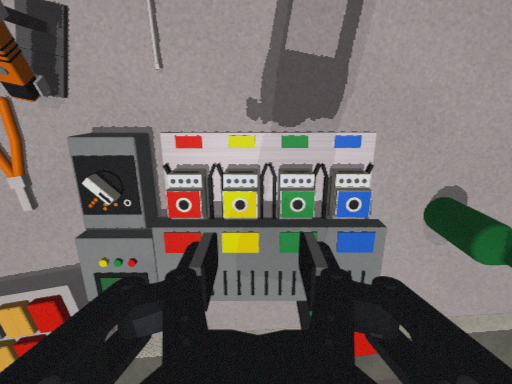

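All four supplies are home (183–353, 205) and the selector sits at the ring. Now I turn it to two dots.

```bash
python3 go.py .6240 -.265 .12 40.3
```

```text
at [ 0.5986 -0.0299  0.3416] phi 175.2 q1,q6 [-0.25 -1.74] F [-0.8  0.4 -0.2] rows [-0.227 -1.162  1.107] twist -0.524
```

```bash
python3 -m handwheel '[[[-0.227,-0.9,0.2,0],[-0.227,-0.9,0.5,0],[-0.227,-0.9,0.5,0],[-0.227,-0.9,0.5,0],[-0.227,-0.9,0.5,0]]]' 45 |head -2; python3 go.py .6240 -.265 .12 40.3; python3 -m handwheel '[[[0,-0.26,0.1,-0.12],[0,-0.26,0.2,-0.24],[0,-0.26,0.3,-0.36],[0,-0.26,0.4,-0.48],[0,-0.26,0.5,-0.524],[0,-0.26,0.6,-0.524],[0,-0.26,0.6,-0.524],[0,-0.26,0.6,-0.524]]]' |head -2; python3 go.py .6240 -.265 .078 40.3
```

```text
time_s: 36.17
eef_pos: [0.6284, -0.2138, 0.2403]
at [ 0.6284 -0.2138  0.2403] phi 175.2 q1,q6 [-0.51 -1.99] F [0.6 0.6 0.2] rows [-0.003 -0.259  0.601] twist -0.525
time_s: 37.17
eef_pos: [0.6253, -0.2655, 0.1245]
at [ 0.6253 -0.2655  0.1245] phi -139.8 q1,q6 [-0.58 -2.85] F [0.2 0.  0.4] rows [0.003 0.007 0.232] twist -0.001
```

```bash
python3 -m handwheel '[[[0,0.005,0.1,0],[0,0.005,0.226,0],[0,0.005,0.226,0],[0,0.005,0.226,0]]]' |head -2; python3 -m handwheel '[[[0,0,0,0],[0,0,0,0],[0,0,0,0],[0,0,0,0],[0,0,0,0]]]' 0;  python3 -m handwheel '[[[0,0,0,0.12],[0,0,0,0.24],[0,0,0,0.36],[0,0,0,0.48],[0,0,0,0.6],[0,0,0,0.705],[0,0,0,0.705],[0,0,0,0.705]]]'; python3 -m handwheel '[[[0,0,0,0],[0,0,0,0],[0,0,-0.2,0],[0,0,-0.5,0],[0,0,-0.9,0],[0,0,-0.95,0],[0,0,-0.95,0]]]' 45
python3 - <<'E'
from h import *
c=shot("wrist")
cv2.imwrite("pics/w3.png",c["color"][100:290,150:450,::-1])
E
```

```text
time_s: 37.67
eef_pos: [0.6242, -0.2653, 0.0787]
time_s: 38.3
eef_pos: [0.624, -0.2648, 0.0797]
eef_rot: [0.0, -0.344, 0.939, 0.0]
wrist_force: [-3.6, 2.8, 5.1]
opening: 0.148
grasp_force: 59.9
time_s: 39.3
eef_pos: [0.6241, -0.2657, 0.0797]
eef_rot: [0.0, 0.175, 0.985, -0.001]
wrist_force: [-3.4, 0.6, 5.6]
opening: 0.144
grasp_force: 59.9
time_s: 40.17
eef_pos: [0.6254, -0.2658, 0.2719]
eef_rot: [0.003, 0.176, 0.984, -0.001]
wrist_force: [0.0, -0.4, -0.9]
opening: 0.525
grasp_force: 0.0
```

View pics/w3.png

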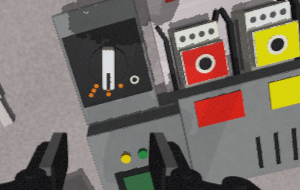

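Handle now points at the two dots (centre (108,68) in the crop). Next is the thermometer.

```bash
python3 go.py .41 -.345 .28 175.25; python3 -m handwheel '[[[0.9,0.7,-0.04,0],[0.9,0.7,-0.04,0],[0.9,0.7,-0.04,0],[0.9,0.7,-0.04,0],[0.9,0.7,-0.04,0]]]' 75 >/dev/null; python3 go.py .41 -.345 .28 175.25
```

```text
at [ 0.6243 -0.2652  0.2689] phi 159.7 q1,q6 [-0.58 -1.79] F [ 0.   0.3 -1.2] rows [ 0.866 -0.746 -0.057] twist -0.181
at [ 0.5019 -0.0686  0.2742] phi 159.8 q1,q6 [-0.37 -1.59] F [-0.3 -0.9  0.4] rows [-0.045 -1.456 -0.03 ] twist -0.179
```

I mistyped the sign of the y shift. It did no harm in free air, so I correct it.

```bash
python3 -m handwheel '[[[0,-0.9,0,0],[0,-0.9,0,0],[0,-0.9,0,0]]]' >/dev/null; python3 -m handwheel '[[[0,-0.55,-0.03,-0.1],[0,-0.55,-0.03,-0.18],[0,-0.55,-0.03,-0.18],[0,-0.55,-0.03,-0.18],[0,-0.55,-0.03,-0.18]]]' |head -2; python3 go.py .41 -.345 .28 175.25
python3 - <<'E'
from h import *
import pickle
c=shot("wrist");pickle.dump(c,open("wt.pkl","wb"))
cv2.imwrite("pics/t1.png",c["color"][:,:,::-1])
for ce,a,q in blobs(c,"orange",300):
    r=cv2.minAreaRect(cv2.convexHull(q.astype(np.float32)));print(np.round(ce),a,r,depth(c,ce).round(4))
E
```

```text
time_s: 41.85
eef_pos: [0.4033, -0.3421, 0.2815]
at [ 0.4033 -0.3421  0.2815] phi 175.2 q1,q6 [-0.93 -2.41] F [-0.4  0.4 -0.4] rows [-0.035 -0.012  0.008] twist -0.001
[ 81. 161.] 1199 ((81.40384674072266, 161.48077392578125), (67.97198486328125, 18.593626022338867), 74.74488067626953) [ 0.3827 -0.5844  0.0312]
[ 19. 167.] 1296 ((18.799999237060547, 166.39999389648438), (69.57009887695312, 19.606121063232422), 71.56504821777344) [ 0.3828 -0.6735  0.03  ]
[259. 178.] 1513 ((258.8999938964844, 180.69998168945312), (31.997243881225586, 70.177001953125), 12.528807640075684) [ 0.4041 -0.3413  0.1199]
[205. 253.] 984 ((201.35174560546875, 247.720703125), (72.58175659179688, 29.979419708251953), 85.2363510131836) [ 0.5559 -0.4423 -0.001 ]
[ 37. 299.] 500 ((37.45618438720703, 299.28607177734375), (35.32353973388672, 15.723282814025879), 68.96248626708984) [ 0.6008 -0.7218  0.0257]
```

View pics/t1.png

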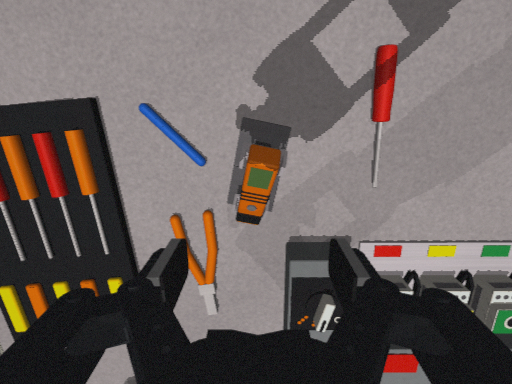

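The view shows the thermometer lying from (265,150) to its black nose at (249,217), so it points away from the robot; the rest is around it. Next I measure its axis.

Run:
```python
from h import *
import pickle
c=pickle.load(open("wt.pkl","rb"))
m=np.zeros(c["range_z"].shape,np.uint8)
for ce,a,q in blobs(c,"orange",300,(225,120,300,240)):
    h=cv2.convexHull(q.astype(np.int32));cv2.fillConvexPoly(m,h,1)
P=np.array([depth(c,(u,v)) for v,u in np.argwhere(m)])
print(len(P),P.min(0).round(3),P.max(0).round(3))
# keep the sloping top face: fit plane robustly
k=np.ones(len(P),bool)
for i in range(8):
    A=np.c_[P[k,:2],np.ones(k.sum())];s=np.linalg.lstsq(A,P[k,2],rcond=None)[0];e=P[:,2]-np.c_[P[:,:2],np.ones(len(P))]@s;k=np.abs(e)<max(.004,.02*.6**i)
g=s[:2];sl=np.degrees(np.arctan(np.hypot(*g)));hd=np.degrees(np.arctan2(-g[1],-g[0]));print("slope",sl,"plane heading",hd,k.sum())
Q=P[k];u,sv,vt=np.linalg.svd(Q-Q.mean(0),full_matrices=False);print("pca heading",np.degrees(np.arctan2(vt[0,1],vt[0,0])),vt[0].round(3))
for H_ in (hd,):
  pass
d=vt[0,:2]*np.sign(vt[0,0]);d/=np.linalg.norm(d);n=np.array([-d[1],d[0]])
sx=Q[:,:2]@d;sy=Q[:,:2]@n
print("width y",sy.min(),sy.max(),"mid",(np.percentile(sy,2)+np.percentile(sy,98))/2)
mid=(np.percentile(sy,2)+np.percentile(sy,98))/2
f=np.polyfit(sx,Q[:,2],1);s0=(.09-f[1])/f[0]
print("surface z range",Q[:,2].min(),Q[:,2].max(),"x range",sx.min(),sx.max(),"surf pt .09 at",s0)
o=d*(s0-.0084)+n*mid;print("origin by height",o.round(4),"heading",np.degrees(np.arctan2(d[1],d[0])))
x=sx.min()
print("origin from upper end of top face", (d*(x+.07*np.cos(np.radians(40))-.0084)+n*mid).round(4))
```

```text
2127 [ 0.369 -0.374  0.009] [ 0.477 -0.316  0.133]
slope 39.84355712640453 plane heading -16.56042357626571 1572
pca heading -16.289115902719065 [ 0.737 -0.215 -0.641]
width y -0.23069889754920114 -0.19667576089727198 mid -0.2138967007273711
surface z range 0.0618479336094368 0.13310307022166368 x range 0.4630026931384402 0.551163257757753 surf pt .09 at 0.5179546141716204
origin by height [ 0.4291 -0.3482] heading -16.289115902719065
origin from upper end of top face [ 0.4278 -0.3479]
```

```bash
python3 go.py .429 -.348 .078 163.6; python3 -m handwheel '[[[-0.12,-0.04,0.2,0.1],[-0.12,-0.04,0.4,0.135],[-0.12,-0.04,0.6,0.135],[-0.12,-0.04,0.7,0.135],[-0.12,-0.04,0.7,0.135]]]' 65 >/dev/null; python3 go.py .429 -.348 .078 163.6
```

```text
at [ 0.4035 -0.342   0.2818] phi 175.2 q1,q6 [-0.93 -2.41] F [ 0.4  0.  -0.3] rows [-0.13  -0.02   1.019] twist 0.135
at [ 0.4259 -0.3511  0.1406] phi 163.6 q1,q6 [-0.9  -2.19] F [-0.2 -0.3  0.5] rows [-0.012  0.019  0.313] twist -0.0
```

```bash
python3 -m handwheel '[[[-0.012,0.019,0.1,0],[-0.012,0.019,0.2,0],[-0.012,0.019,0.3,0],[-0.012,0.019,0.308,0],[-0.012,0.019,0.308,0],[-0.012,0.019,0.308,0]]]' >/dev/null; python3 go.py .429 -.348 .078 163.6; python3 -m handwheel '[[[0,0,0,0],[0,0,0,0],[0,0,0,0],[0,0,0,0],[0,0,0,0]]]' 15;python3 go.py .429 -.348 .078 163.6
```

```text
at [ 0.4303 -0.3508  0.0821] phi 163.5 q1,q6 [-0.9  -2.18] F [-0.4  0.2 -0.2] rows [0.01  0.012 0.021] twist -0.001
time_s: 43.9
eef_pos: [0.4298, -0.3505, 0.0815]
eef_rot: [0.0, 0.143, 0.99, -0.0]
wrist_force: [-0.7, 2.1, 6.2]
opening: 0.39
grasp_force: 60.3
at [ 0.4298 -0.3505  0.0815] phi 163.5 q1,q6 [-0.9  -2.18] F [-0.7  2.1  6.2] rows [0.008 0.011 0.017] twist -0.001
```

```bash
python3 -m handwheel '[[[0,0,-0.1,0],[0,0,-0.2,0],[0,0,-0.35,0],[0,0,-0.55,0],[0,0,-0.55,0]]]'; python3 chk.py lift1; python3 go.py .554 .121 .1765 175.25
```

```text
time_s: 44.52
eef_pos: [0.431, -0.3518, 0.194]
eef_rot: [0.002, 0.143, 0.99, -0.002]
wrist_force: [0.8, -0.8, -2.0]
opening: 0.39
grasp_force: 59.6
wrist red tester x -1 y -131 mm z 0.064
top blue tester x -3 y 131 mm z 0.067
top green tester x -2 y 44 mm z 0.062
top yellow tester x -2 y -46 mm z 0.063
top red tester x -3 y -136 mm z 0.066
at [ 0.4294 -0.3499  0.1902] phi 163.5 q1,q6 [-0.9  -2.18] F [-0.1  0.7 -2. ] rows [0.071 2.435 0.069] twist -0.137
```

View pics/lift1.png

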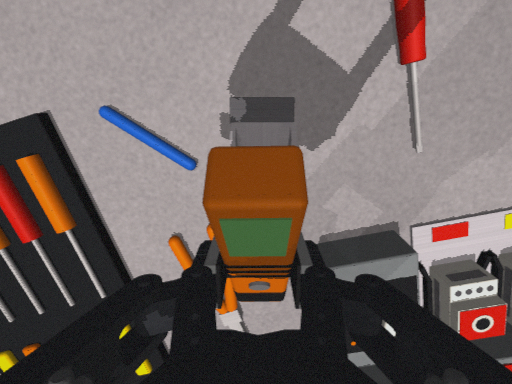

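The thermometer is held square in the jaws (nose at (258,285)), the empty rest is behind it, and all supplies are still home.

```bash
for i in 1 2; do python3 -m handwheel '[[[0.02,0.81,0,0],[0.02,0.81,0,0],[0.02,0.81,0,0],[0.02,0.81,0,0]]]' >/dev/null; done; python3 -m handwheel '[[[0.02,0.79,0.06,-0.08],[0.02,0.79,0.06,-0.137],[0.02,0.79,0.06,-0.137],[0.02,0.79,0.06,-0.137],[0.02,0.79,0.06,-0.137],[0.02,0.79,0.06,-0.137]]]' |head -2; python3 go.py .554 .121 .1765 175.25
```

```text
time_s: 46.38
eef_pos: [0.5549, 0.1136, 0.1785]
at [0.5549 0.1136 0.1785] phi 175.2 q1,q6 [-0.01 -1.49] F [ 0.6 -0.5 -1.9] rows [0.007 0.036 0.01 ] twist -0.001
```

```bash
python3 -m handwheel '[[[0.007,0.036,0.01,0],[0.007,0.036,0.01,0],[0.007,0.036,0.01,0],[0.007,0.036,0.01,0],[0.007,0.036,0.01,0],[0.007,0.036,0.01,0],[0.007,0.036,0.01,0],[0.007,0.036,0.01,0],[0.007,0.036,0.01,0],[0.007,0.036,0.01,0]]]' |head -2; python3 -m handwheel '[[[0,0,0,0],[0,0,0,0],[0,0,0,0],[0,0,0,0],[0,0,0,0],[0,0,0,0],[0,0,0,0]]]' |head -2;  python3 go.py .554 .121 .1765 175.25
python3 - <<'E'
from h import *
c=shot("wrist");s=shot("side")
cv2.imwrite("pics/b1.png",np.hstack([c["color"][130:384,100:420],cv2.resize(s["color"][90:217,230:390],None,fx=2,fy=2)])[:,:,::-1])
# bar geometry from wrist depth: top face in tool frame
m=np.zeros(c["range_z"].shape,np.uint8)
for ce,a,q in blobs(c,"orange",200,(190,130,320,330)): cv2.fillConvexPoly(m,cv2.convexHull(q.astype(np.int32)),1)
P=np.array([depth(c,(u,v)) for v,u in np.argwhere(m)]);k=np.ones(len(P),bool)
for i in range(8):
    A=np.c_[P[k,:2],np.ones(k.sum())];f=np.linalg.lstsq(A,P[k,2],rcond=None)[0];e=P[:,2]-np.c_[P[:,:2],np.ones(len(P))]@f;k=np.abs(e)<max(.003,.02*.6**i)
print("slope",np.degrees(np.arctan(np.hypot(f[0],f[1]))),"heading",np.degrees(np.arctan2(-f[1],-f[0])),k.sum())
# bar's top face at TCP xy
o=ctrl.get_obs()["eef_pos"];print("top face z above TCP xy minus TCP z",np.r_[o[:2],1]@f-o[2])
E
```

```text
time_s: 47.62
eef_pos: [0.5541, 0.1227, 0.1767]
time_s: 48.5
eef_pos: [0.5541, 0.1227, 0.1767]
at [0.5541 0.1227 0.1767] phi 175.3 q1,q6 [ 0.01 -1.48] F [-0.5  0.4 -2.6] rows [-0.    -0.009  0.001] twist 0.0
slope 39.482003280927565 heading -4.1415379357722415 6648
top face z above TCP xy minus TCP z 0.014873126303763862
```

View pics/b1.png

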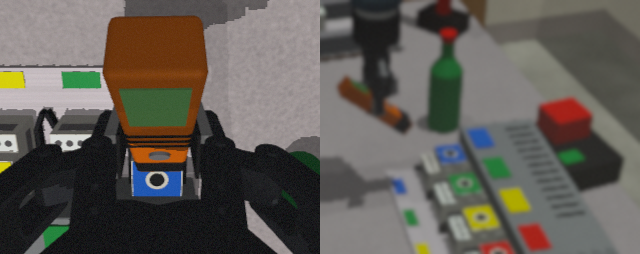

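The picture shows the bar's nose in line with the blue spot (157,180), at 40° slope and the right height. The other lanes follow at 88 mm steps.

```bash
H='no'; python3 -m handwheel '[[[0,-0.2,0,0],[0,-0.44,0,0],[0,-0.445,0,0],[0,-0.445,0,0],[0,-0.445,0,0],[0,-0.445,0,0],[0,-0.445,0,0],[0,-0.445,0,0],[0,-0.445,0,0],[0,-0.445,0,0]]]' |head -2; python3 -m handwheel '[[[0,0,0,0],[0,0,0,0],[0,0,0,0],[0,0,0,0],[0,0,0,0],[0,0,0,0],[0,0,0,0],[0,0,0,0],[0,0,0,0]]]' |head -2;  python3 go.py .5465 .0337 .1765 175.25; python3 chk.py g1
```

```text
time_s: 49.85
eef_pos: [0.5468, 0.034, 0.1767]
time_s: 50.98
eef_pos: [0.5468, 0.034, 0.1767]
at [0.5468 0.034  0.1767] phi 175.3 q1,q6 [-0.15 -1.64] F [-0.3 -0.7 -0.6] rows [ 0.001 -0.002  0.001] twist 0.0
wrist green tester x 1 y 44 mm z 0.065
wrist red tester x -9 y -132 mm z 0.063
top yellow tester x -2 y -50 mm z 0.063
top red tester x -3 y -136 mm z 0.062
```

```bash
python3 -m handwheel '[[[0,-0.2,0,0],[0,-0.44,0,0],[0,-0.44,0,0],[0,-0.44,0,0],[0,-0.44,0,0],[0,-0.44,0,0],[0,-0.44,0,0],[0,-0.44,0,0],[0,-0.44,0,0],[0,-0.44,0,0]]]' |head -2; python3 -m handwheel '[[[0,0,0,0],[0,0,0,0],[0,0,0,0],[0,0,0,0],[0,0,0,0],[0,0,0,0],[0,0,0,0],[0,0,0,0],[0,0,0,0]]]' |head -2;  python3 go.py .5392 -.0542 .1765 175.25; python3 chk.py y1;  python3 -m handwheel '[[[0,-0.2,0,0],[0,-0.44,0,0],[0,-0.44,0,0],[0,-0.44,0,0],[0,-0.44,0,0],[0,-0.44,0,0],[0,-0.44,0,0],[0,-0.44,0,0],[0,-0.44,0,0],[0,-0.44,0,0]]]' |head -2; python3 -m handwheel '[[[0,0,0,0],[0,0,0,0],[0,0,0,0],[0,0,0,0],[0,0,0,0],[0,0,0,0],[0,0,0,0],[0,0,0,0],[0,0,0,0]]]' |head -2;  python3 go.py .532 -.142 .1765 175.25; python3 chk.py r1
```

```text
time_s: 52.32
eef_pos: [0.5396, -0.0537, 0.1767]
time_s: 53.45
eef_pos: [0.5395, -0.0537, 0.1767]
at [ 0.5395 -0.0537  0.1767] phi 175.3 q1,q6 [-0.32 -1.81] F [ 0.5 -0.4 -2. ] rows [ 0.002 -0.003  0.001] twist 0.0
wrist blue tester x -2 y 135 mm z 0.064
wrist yellow tester x -0 y -46 mm z 0.064
top blue tester x -3 y 131 mm z 0.064
top green tester x -2 y 46 mm z 0.065
time_s: 54.8
eef_pos: [0.5323, -0.1413, 0.1767]
time_s: 55.92
eef_pos: [0.5323, -0.1413, 0.1767]
at [ 0.5323 -0.1413  0.1767] phi 175.3 q1,q6 [-0.48 -1.96] F [ 0.7 -0.4 -1.1] rows [ 0.001 -0.003  0.001] twist 0.0
wrist blue tester x -1 y 118 mm z 0.063
wrist green tester x -2 y 48 mm z 0.065
wrist red tester x -1 y -133 mm z 0.064
top blue tester x -3 y 131 mm z 0.065
top green tester x -2 y 44 mm z 0.065
top yellow tester x -2 y -46 mm z 0.065
```

```bash
python3 -m handwheel '[[[0,0,-0.07,0],[0.2,-0.4,-0.07,0],[0.3,-0.6,-0.07,0],[0.4,-0.9,-0.07,0.1],[0.4,-0.9,-0.07,0.137],[0.4,-0.9,-0.07,0.137],[0.4,-0.9,-0.07,0.137]]]' |head -2; python3 go.py .4298 -.3505 .19 163.5
```

```text
time_s: 56.9
eef_pos: [0.4382, -0.3136, 0.1911]
at [ 0.4382 -0.3136  0.1911] phi 163.6 q1,q6 [-0.84 -2.13] F [-0.6  0.9 -1.6] rows [-0.012 -0.189  0.006] twist 0.001
```

```bash
python3 -m handwheel '[[[-0.012,-0.18,0,0],[-0.012,-0.185,0,0],[-0.012,-0.185,0,0],[-0.012,-0.185,0.1,0],[-0.012,-0.185,0.1,0],[-0.012,-0.185,0.1,0],[-0.012,-0.185,0.1,0]]]' |head -2; python3 go.py .4298 -.3505 .0815 163.5
```

```text
time_s: 57.78
eef_pos: [0.4301, -0.3504, 0.1716]
at [ 0.4301 -0.3504  0.1716] phi 163.5 q1,q6 [-0.9  -2.18] F [-0.3 -0.1 -1.3] rows [ 0.002 -0.     0.45 ] twist 0.0
```

```bash
python3 -m handwheel '[[[0,0.004,0.1,0],[0,0.004,0.2,0],[0,0.004,0.28,0],[0,0.004,0.36,0],[0,0.004,0.4,0],[0,0.004,0.43,0],[0,0.004,0.44,0],[0,0.004,0.44,0]]]'; python3 go.py .4298 -.3505 .0815 163.5
```

```text
time_s: 58.78
eef_pos: [0.43, -0.3498, 0.083]
eef_rot: [0.0, 0.143, 0.99, -0.0]
wrist_force: [1.6, 0.2, -1.8]
opening: 0.386
grasp_force: 60.4
at [ 0.43   -0.3498  0.083 ] phi 163.5 q1,q6 [-0.9  -2.18] F [ 1.6  0.2 -1.8] rows [-0.    -0.004  0.007] twist 0.0
```

```bash
python3 -m handwheel '[[[0,0,0.007,0],[0,0,0.01,0],[0,0,0.01,0]]]'; python3 -m handwheel '[[[0,0,0,0],[0,0,0,0],[0,0,0,0],[0,0,0,0]]]' 65; python3 -m handwheel '[[[0,0,-0.1,0],[0,0,-0.3,0],[0,0,-0.6,0],[0,0,-0.9,0],[0,0,-0.9,0],[0,0,-0.9,0]]]' >/dev/null
python3 - <<'E'
from h import *
c=shot("wrist");cv2.imwrite("pics/t2.png",c["color"][60:300,120:420,::-1])
m=np.zeros(c["range_z"].shape,np.uint8)
for ce,a,q in blobs(c,"orange",300,(180,100,340,300)): cv2.fillConvexPoly(m,cv2.convexHull(q.astype(np.int32)),1)
P=np.array([depth(c,(u,v)) for v,u in np.argwhere(m)]);k=np.ones(len(P),bool)
for i in range(8):
    A=np.c_[P[k,:2],np.ones(k.sum())];s=np.linalg.lstsq(A,P[k,2],rcond=None)[0];e=P[:,2]-np.c_[P[:,:2],np.ones(len(P))]@s;k=np.abs(e)<max(.004,.02*.6**i)
print("slope",np.degrees(np.arctan(np.hypot(*s[:2]))),"head",np.degrees(np.arctan2(-s[1],-s[0])),"top z over seat (want .097)",np.r_[.429,-.348,1]@s,P[k].max(0))
E
python3 go.py .624 -.265 .26 160.3
```

```text
time_s: 59.15
eef_pos: [0.4301, -0.3499, 0.0815]
eef_rot: [0.0, 0.143, 0.99, -0.0]
wrist_force: [-1.7, 1.5, 4.7]
opening: 0.389
grasp_force: 61.2
time_s: 59.65
eef_pos: [0.4298, -0.3495, 0.0806]
eef_rot: [-0.0, 0.143, 0.99, 0.0]
wrist_force: [-0.3, 0.7, 0.2]
opening: 0.762
grasp_force: 0.0
slope 33.219781783986654 head -39.272006449851254 top z over seat (want .097) 0.10192928113441602 [ 0.57004683 -0.32229755  0.13352552]
at [ 0.4293 -0.3489  0.2592] phi 163.5 q1,q6 [-0.9  -2.18] F [-0.2  0.3  0.4] rows [-0.814  0.679 -0.004] twist 0.037
```

View pics/t2.png

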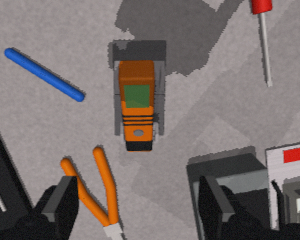

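The thermometer lies back in its trough, from (138,65) to (138,145) in the crop, with its top at 0.1335 m as before. The pliers got into the plane fit, so I ignore those slope and heading figures. Now the selector goes off.

```bash
python3 -m handwheel '[[[-0.81,0.68,0,0.037],[-0.81,0.68,0,0.037],[-0.81,0.68,0,0.037],[-0.81,0.68,0,0.037],[-0.81,0.68,0,0.037],[-0.81,0.68,0,0.037]]]' 45 >/dev/null; python3 go.py .624 -.265 .078 160.3
```

```text
at [ 0.6225 -0.2652  0.2589] phi 160.3 q1,q6 [-0.58 -1.8 ] F [-0.4  0.2 -0. ] rows [-0.009  0.003  0.904] twist 0.0
```

```bash
python3 -m handwheel '[[[-0.005,0.003,0.3,0],[-0.005,0.003,0.6,0],[-0.005,0.003,0.8,0],[-0.005,0.003,0.9,0],[-0.005,0.003,0.9,0],[-0.005,0.003,0.9,0]]]'|head -2; python3 -m handwheel '[[[0,0,0,0],[0,0,0,0],[0,0,0,0],[0,0,0,0],[0,0,0,0]]]' 0;  python3 -m handwheel '[[[0,0,0,-0.12],[0,0,0,-0.24],[0,0,0,-0.36],[0,0,0,-0.48],[0,0,0,-0.6],[0,0,0,-0.71],[0,0,0,-0.71],[0,0,0,-0.71]]]'; python3 -m handwheel '[[[0,0,0,0],[0,0,0,0],[0,0,-0.2,0],[0,0,-0.5,0],[0,0,-0.9,0],[0,0,-0.95,0.6],[0,0,-0.95,0.6],[0,0,-0.95,0.6],[0,0,-0.95,0.6],[0,0,-0.95,0.6]]]' 45 |head -2; python3 -m handwheel '[[[0.5,0.5,-0.5,0],[0.5,0.5,-0.5,0],[0.5,0.5,-0.5,0],[0.5,0.5,-0.5,0],[0.5,0.5,-0.5,0]]]' | head -2; python3 chk.py end
```

```text
time_s: 61.95
eef_pos: [0.626, -0.2661, 0.0831]
time_s: 62.58
eef_pos: [0.6256, -0.2661, 0.0828]
eef_rot: [0.001, 0.171, 0.985, -0.001]
wrist_force: [-2.5, -1.0, 7.1]
opening: 0.146
grasp_force: 60.6
time_s: 63.58
eef_pos: [0.6252, -0.2637, 0.0828]
eef_rot: [0.0, -0.353, 0.936, 0.001]
wrist_force: [-4.9, 7.0, 11.1]
opening: 0.144
grasp_force: 61.2
time_s: 64.82
eef_pos: [0.6249, -0.2651, 0.2704]
time_s: 65.45
eef_pos: [0.5443, -0.1491, 0.3702]
wrist blue tester x -1 y 131 mm z 0.065
wrist green tester x -1 y 45 mm z 0.065
wrist yellow tester x -1 y -45 mm z 0.065
wrist red tester x -1 y -132 mm z 0.064
top blue tester x -3 y 131 mm z 0.064
top green tester x -2 y 44 mm z 0.063
top yellow tester x -2 y -46 mm z 0.066
```

View pics/end.png

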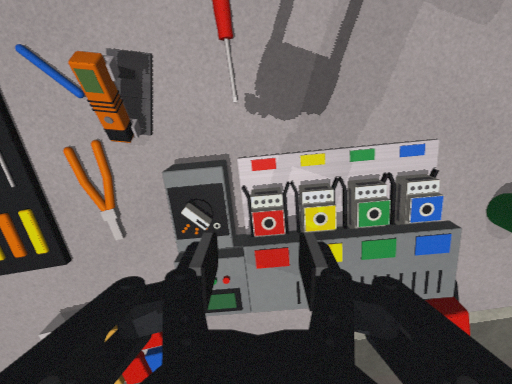

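Supplies are home and the handle points at the ring. The thermometer at (100,95) looks offset from its rest; that is probably parallax, so I check it by depth.

Run:
```python
from h import *
c=shot("wrist");t=shot("top")
for n,im,b in(("wrist",c,(70,45,135,143)),("top",t,(340,195,375,240))):
    P=np.array([depth(im,(u,v)) for ce,a,q in blobs(im,"orange",60,b) for u,v in q]);k=np.ones(len(P),bool)
    for i in range(8):
        A=np.c_[P[k,:2],np.ones(k.sum())];s=np.linalg.lstsq(A,P[k,2],rcond=None)[0];e=P[:,2]-np.c_[P[:,:2],np.ones(len(P))]@s;k=np.abs(e)<max(.004,.02*.6**i)
    print(n,k.sum(),len(P),"slope",np.degrees(np.arctan(np.hypot(*s[:2]))),"head",np.degrees(np.arctan2(-s[1],-s[0])),"top z at seat(.097)",np.r_[.429,-.348,1]@s,P[k].min(0).round(3),P[k].max(0).round(3))
print(ctrl.get_obs()["time_s"])
```

```text
wrist 1130 1887 slope 39.31578028602815 head -11.117997385033163 top z at seat(.097) 0.09615337438433713 [ 0.38  -0.374  0.062] [ 0.471 -0.322  0.133]
top 137 199 slope 38.54336358669926 head -16.90053219793235 top z at seat(.097) 0.09424898853363933 [ 0.378 -0.373  0.059] [ 0.472 -0.324  0.133]
65.65
```

```bash
python3 -c "
from bench import ctrl
print(ctrl.hand_in())"
```

```text
the job is handed in; nothing more can be done
None
```

The job is handed in at about 66 s with no verdict shown: my last checks had all four supplies home, all four readings held on their spots, the thermometer seated in its rest, and the tester off.

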